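Set a culture dish on the sloped viewing stand and turn its lamp up

ROBOT

A 7-joint arm with a two-finger parallel gripper is mounted at the origin on the work surface; the furniture and walls round the work are solid. World frame = base frame: x ahead of the robot, y to its left, z up, the work surface at z = 0. Lengths are in m, angles in degrees, forces in N, time in s.
With the tool pointing down it reaches from about 0.425 to 0.875 m from the base axis. Payload 8.4 kg.
Tool frame: the origin (TCP) lies midway between the tips of the shut fingers; the grasp point (between the pads) lies 19 mm behind it (env.tcp_to_grasp is the distance from the TCP to the grasp point, in m); z points along the fingers, x is the direction in which the jaws open and shut, and the axes are right-handed (so a half turn about z gives the same grasp; the last joint's range is limited). The gripper opens to 87 mm and grips with 3 to 60 N. Pads are 19 mm wide; open, the fingers measure 117 mm over their backs; the gripper's body (75 mm by 190 mm) begins 51 mm behind the grasp point.
Start: joints at [69.546, 19.091, 2.286, 83.961, -0.768, 76.965, -3.352], TCP at [0.166, -0.628, 0.223] pointing down, gripper open.
Joint ranges: [-147.57, 147.57], [-21.85, 119.76], [-74.77, 79.35], [14.55, 137.4], [-85.83, 265.84], [4.83, 119.75], [-152.11, 152.11]. Speed limits (degrees/s): [127.2, 127.2, 159.86, 159.86, 180, 180, 180].

INTERFACE

Orientations are given as [roll, pitch, yaw] about the fixed x, y, z axes, in that order (R = Rz(yaw) Ry(pitch) Rx(roll)).
In Python, from cell import env gives the robot as it stands.
- The arm moves only by the tool play_rows, never from a script. Its arguments are lists of equal length, an entry for each row: "angular": the turn, a rotation vector about the tool's x, y, z in rad, a list of three; "travel": the shift along the tool's x, y, z in cm, a list of three; "claw": the finger opening in cm, from 0 to 8.7. In form: {"angular": [[wx, wy, wz], ...], "travel": [[x, y, z], ...], "claw": [claw, ...]}. A call has 1 to 12 rows; each row shifts and turns the pose as measured when the row begins, along the tool's axes as they then stand; what a row does not reach is not made up. A row lasts 1/10 s, in which the tool goes at most 50 mm and 8.59 degrees, less where a joint would pass 70% of its speed; a pose out of reach is approached as far as the arm can. A call with a gripper value outside its range is refused whole. The fingers move at their own pace and stop on an object; "newtons" is the grip in N (left out, the last holds). Time passes only in rows, so rows that do not move let the fingers close. It gives the time, the measured TCP pose, the force and the opening at its end, in the units of the state.
- env.observe(): the state, without advancing time (a new reading comes with each control period).
- env.capture(name): name is "scene" or "top" or "wrist"; returns (picture, depth): 480x640x3 uint8, blue, green, red; 480x640 float32, m along the optical axis (not along the pixel's ray), 0 where there is no reading.
- env.calibration(name): a dict with "mtx" (3x3 intrinsics, pixels), "dist_coeffs" ([k1, k2, p1, p2, k3] as OpenCV has them; the pictures are not rectified), "extrinsics" (4x4, takes a point from world to camera coordinates); the wrist camera has in their place "hand_eye" (4x4, takes a point from camera to tool coordinates, whose origin is the TCP and whose axes are the tool frame's). Camera axes: x right, y down, z forward; pixel columns grow to the right and rows downward; lengths in m; the calibration is good to about 2 mm. A picture is of the moment at which its call begins: read the wrist's pose just before it. calibration takes no time and is no camera call.
- env.hand_in(): hands the job in, once; it reports no verdict.
The state is a dict: "clock": time; "joint_pos": joint angles; "qd": joint speeds; "tau": joint torques, N m; "eef_pos": TCP position; "tool_rot": TCP orientation; "ft_force": force on the tool from outside, world axes, zero at the start; "torque": the same for the moment, N m; "gripper_width": finger opening in m.
Only numpy, scipy, OpenCV 4.12 (cv2) and the standard library are available. Lean on these libraries where they do the work, as an engineer would, in place of code of your own. Each camera call takes 0.05 s, during which the arm holds its last target.

TASK

Take the covered dish that lies on the log pad and lay it gently on the narrow sloped plate of the viewing stand: set it down by hand rather than dropping it, flat on the plate, centred across it and resting against the lip at its lower edge. Let go, then turn the stand's lamp fully up: roll the thumbwheel in the slot of the stand's control pod away from the lip side until it reaches its stop. Leave the other things on the bench where they are.

Things in the scene. Friction and masses are not known exactly. Their poses are not given: they have to be found in the camera images.
- dish_center (a point): centre (half-way up) of the covered round dish on the log pad, clear with a pinkish filling: 66 mm over the rim, 14 mm high, 18 to 40 g. The 66 mm cover spans 4 to 14 mm above its underside, the foot below is 60 mm wide. Gripped across the rim from above. z is its upright axis; its yaw means nothing
- pad: yellow log pad, 210 mm (x) by 150 mm (y), 11 mm thick, fixed flat on the bench; origin at the centre of its underside. The dish stands on it
- stand: viewing stand, fixed on the bench; origin on the bench, mid base. x: from the lip side to the high side of its plate; y: from control pod to column; z up. White base x -70 to 70, y -50 to 115 mm, grey control pod x -60 to 60, y -108 to -48 mm, both 30 mm high. A column at x 0, y 55 mm carries the narrow sloped plate
- rest_axis (a point): point on the bench straight under the centre of the plate's top (x 0, y 55 mm in the stand's frame). White plate: 86 mm along the slope, 46 mm wide (y), 8 mm thick, tilted 18 degrees about y, falling to -x; rigidly clamped. Its centre's height is 78 to 118 mm above the bench, differs every time and is NOT reported: find it by touch or camera
- seat_axis (a point): point on the bench straight under the centre of a correctly seated dish (x -12, y 55 mm in the stand's frame), whatever the plate's height. The lip runs along the plate's lower edge, 46 mm wide, 9 mm above its surface, inner face 43 mm down-slope of the plate's centre; the seated dish's centre is 10 mm down-slope of it. Friction may hold the dish short of the lip
- wheel_top (a point): topmost point of the thumbwheel, 36 mm above the bench (x 0, y -78 mm in the stand's frame). Black ribbed wheel, 32 mm diameter, 9 mm wide, turning about the stand's y; stands 6 mm out of a slot (29 mm in x, 12 mm in y) in the pod's flat top. A small white dot marks the slot's dim end (-x), a larger one the bright end (+x)
- wheel (a joint): turn of the thumbwheel, rad: 0 dim to 3.0 bright (hard stops). Grows as the wheel's exposed top is rolled to the stand's +x, 16 mm of rolling per rad, so it takes several strokes. Light friction (1.3 N at the rim), stays where left: press with 3 to 8 N and drag. Its single white rib comes to the top at the bright stop
- other_dish: bystander: another covered dish, 65 mm wide and 14 mm high, straight on the bench; origin under its centre. Leave it
- lid_a: bystander: yellow jar lid lying on the bench, 64 mm wide, 18 mm high; origin under its centre. Leave it
- dropper: bystander: brown dropper bottle standing, 34 mm wide, 78 mm high; origin under its centre. Leave it
- pen: bystander: felt marker lying along its y, 129 mm long, 12 mm wide; origin under its centre. Leave it
- punch: bystander: two-hole punch, 79 by 100 mm, 61 mm high; origin under its centre. Leave it
Not all that is in view belongs to the job. Leave any green or turquoise look-alike of the part that bears dish_center alone.

How it is judged:
By the outcome, as a careful person would: the job done as asked, in the order asked, and still so for the second after the job is handed in, with the robot touching nothing.
It also fails if it takes over 64 s, if anything falls off the work surface, if the arm or the gripper's body presses on something with over 40 N, if the wrist force passes 120 N, or if a joint passes its speed limit or range.

## Working session

There is one attempt and no reset: what is moved stays moved. The work goes in short steps, Python scripts to look and compute and a tool call to move; the robot and the scene stay as the last step left them, time stands still between calls to the robot, and variables do not carry over. Pictures are saved under pics/ and viewed, and the job is handed in when it is done.

Besides the shell and the picture viewer there is one more tool, called after "Request:" as name(argument=value, ...) on one line, values as JSON. play_rows: Moves the arm, as the interface text tells. Its arguments: {"type":"object","properties":{"angular":{"type":"array","items":{"type":"array","items":{"type":"number"}}},"travel":{"type":"array","items":{"type":"array","items":{"type":"number"}}},"claw":{"type":"array","items":{"type":"number"}},"newtons":{"type":"number"}},"required":["angular","travel","claw"]}

```bash
ls; mkdir -p pics; python3 - <<'E'
from cell import env
import cv2
print(env.observe())
for n in("scene","top"):
    p,d=env.capture(n);cv2.imwrite(f"pics/{n}0.png",p)
    import numpy as np
    np.save(f"pics/{n}0d.npy",d)
    c=env.calibration(n);print(n,{k:np.round(v,4).tolist() for k,v in c.items()})
c=env.calibration("wrist");print({k:np.round(v,4).tolist() for k,v in c.items()})
E
```

```text
pics
{'clock': 0.0, 'joint_pos': array([69.548485  , 19.13145748,  2.28413425, 84.00897566, -0.76666733,
       76.96593101, -3.3523259 ]), 'qd': array([ 0.05643814, -0.06497501, -0.05157941, -0.03874921,  0.06718162,
       -0.07305069,  0.09398411]), 'tau': array([ 3.98572511e-04, -6.56356072e+01,  1.33522891e+00, -4.03811681e+01,
       -5.97855309e-02,  4.45906213e-02,  1.44424516e-04]), 'eef_pos': array([ 0.16554084, -0.62809609,  0.22168036]), 'tool_rot': array([ 1.79992895e+02,  9.08675144e-02, -7.52330247e+01]), 'ft_force': array([ 0.34598061, -0.14413267, -0.15066071]), 'torque': array([ 0.03831743,  0.0036339 , -0.03902315]), 'gripper_width': 0.08731986167666246}
scene {'mtx': [[589.2618, 0.0, 320.7932], [0.0, 589.2618, 238.4825], [0.0, 0.0, 1.0]], 'dist_coeffs': [-0.0151, 0.0, 0.0, 0.0, 0.0], 'extrinsics': [[-0.7604, -0.6492, -0.0191, 0.4025], [-0.258, 0.3289, -0.9084, 0.1755], [0.596, -0.6859, -0.4176, 1.2179], [0.0, 0.0, 0.0, 1.0]]}
top {'mtx': [[514.8293, 0.0, 324.0678], [0.0, 514.8293, 235.6771], [0.0, 0.0, 1.0]], 'dist_coeffs': [-0.028, 0.0, 0.0, 0.0, 0.0], 'extrinsics': [[-0.0245, -0.9996, -0.0137, 0.0144], [-0.9808, 0.0267, -0.1931, 0.5378], [0.1934, 0.0087, -0.9811, 1.139], [0.0, 0.0, 0.0, 1.0]]}
{'mtx': [[363.4231, 0.0, 321.0178], [0.0, 363.4231, 240.5825], [0.0, 0.0, 1.0]], 'dist_coeffs': [0.0138, 0.0, 0.0, 0.0, 0.0], 'hand_eye': [[1.0, -0.0003, -0.0002, 0.0011], [0.0003, 0.9556, 0.2946, -0.0817], [0.0001, -0.2946, 0.9556, -0.1607], [0.0, 0.0, 0.0, 1.0]]}
```

View pics/scene0.png

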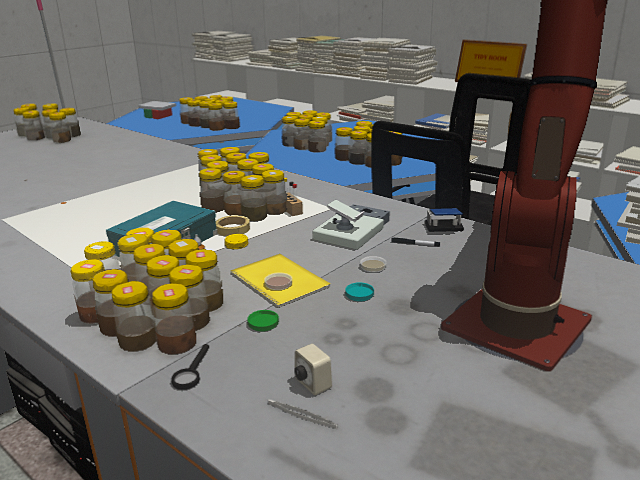

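View pics/top0.png

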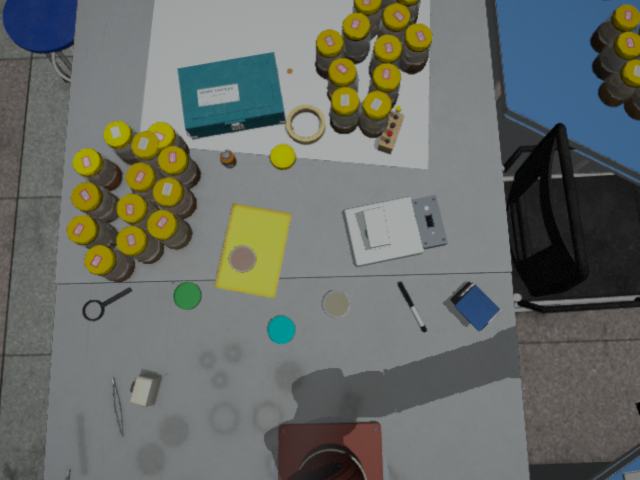

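The dish is on the yellow pad at top (242,259) and scene (278,282). It's the pinkish one. The green dish (187,295) and turquoise dish (281,329) are look-alikes, and the bare-bench dish (336,303) is other_dish, so I leave those three alone. The stand is at top (395,228). Next I enlarge the crops.

```bash
cat > h.py <<'E'
import numpy as np,cv2
from cell import env
def ray(n,uv):
    c=env.calibration(n);K=np.array(c["mtx"]);D=np.array(c["dist_coeffs"]);T=np.array(c["extrinsics"])
    p=cv2.undistortPoints(np.array(uv,float).reshape(-1,1,2),K,D).reshape(-1,2)
    d=np.c_[p,np.ones(len(p))]@T[:3,:3]
    return -T[:3,:3].T@T[:3,3],d
def onz(n,uv,z):
    o,d=ray(n,uv);return o+d*((z-o[2])/d[:,2])[:,None]
def dep(n,uv,D):
    o,d=ray(n,uv);return o+d*np.array([D[int(round(v)),int(round(u))] for u,v in uv])[:,None]
def proj(n,P):
    c=env.calibration(n);T=np.array(c["extrinsics"])
    return cv2.projectPoints(np.array(P,float).reshape(-1,1,3),cv2.Rodrigues(T[:3,:3])[0],T[:3,3],np.array(c["mtx"]),np.array(c["dist_coeffs"]))[0].reshape(-1,2)
E
python3 - <<'E'
import cv2,numpy as np
t=cv2.imread("pics/top0.png");s=cv2.imread("pics/scene0.png")
a=cv2.resize(t[180:280,330:460],None,fx=6,fy=6,interpolation=cv2.INTER_CUBIC);cv2.imwrite("pics/c1.png",a)
a=cv2.resize(s[190:255,300:400],None,fx=8,fy=8,interpolation=cv2.INTER_CUBIC);cv2.imwrite("pics/c2.png",a)
a=cv2.resize(t[195:305,205:300],None,fx=5,fy=5,interpolation=cv2.INTER_CUBIC);cv2.imwrite("pics/c3.png",a)
E
```

```text
(no output)
```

View pics/c1.png

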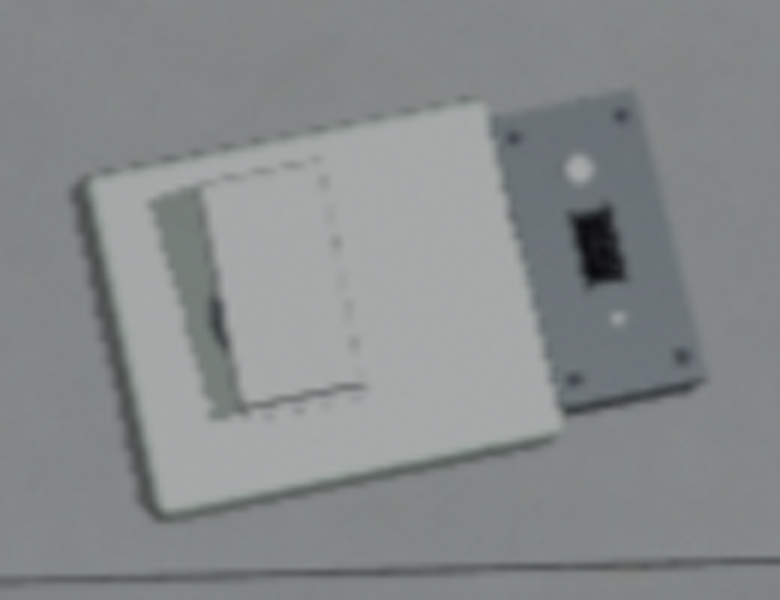

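View pics/c2.png

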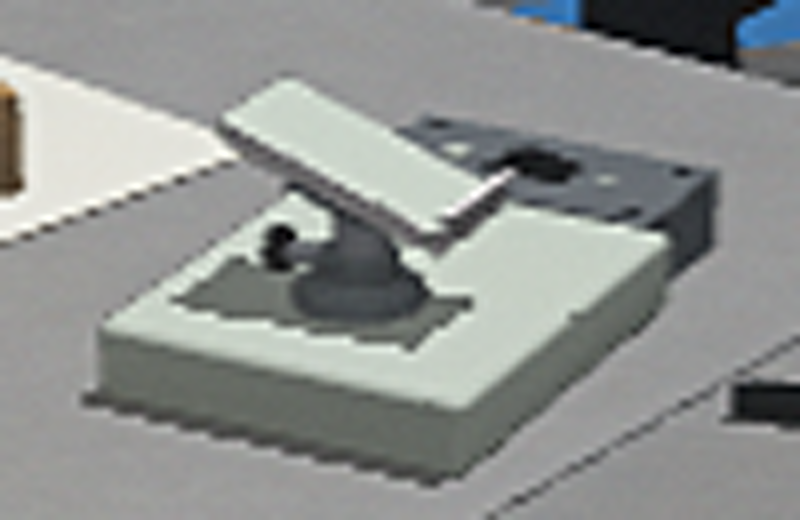

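View pics/c3.png

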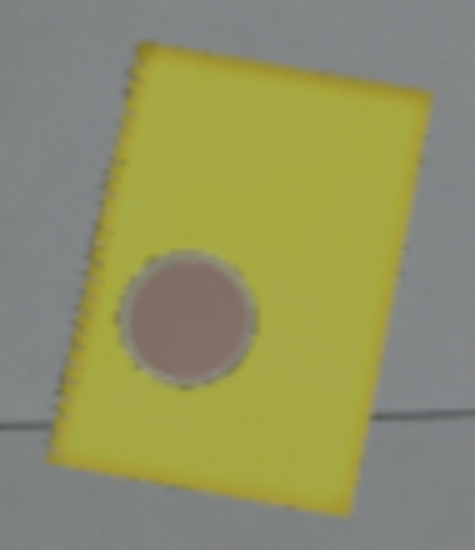

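The crops confirm the pink dish with its clear rim on the yellow pad. On the stand, the small dot at about top (433,233) is on the robot side, so -x is towards the robot. The large dot is at (427,208), and the column is to the left (+y).

```bash
python3 - <<'E'
from h import *
Dt=np.load("pics/top0d.npy");Ds=np.load("pics/scene0d.npy")
tp=lambda L:[(330+(u-2.5)/6,180+(v-2.5)/6) for u,v in L]
C=tp([(88,178),(485,103),(560,430),(160,515),(635,92),(706,378),(580,170),(617,319),(600,245)])
P=onz("top",C,.03);print(P.round(4))
loc=np.array([(70,115),(70,-50),(-70,-50),(-70,115),(60,-108),(-60,-108)])/1000.
# rigid fit
A=loc-loc.mean(0);B=P[:6,:2]-P[:6,:2].mean(0)
H=A.T@B;th=np.arctan2(H[0,1]-H[1,0],H[0,0]+H[1,1]);R=np.array([[np.cos(th),-np.sin(th)],[np.sin(th),np.cos(th)]])
t=P[:6,:2].mean(0)-R@loc.mean(0);print("stand",t,np.degrees(th),"res mm",((loc@R.T+t-P[:6,:2])*1000).round(1))
for n,l in(("seat",(-.012,.055)),("rest",(0,.055)),("wheel",(0,-.078))):print(n,R@l+t)
print("dots loc",((P[6:,:2]-t)@R).round(4))
# plate from depth
for n,D in(("top",Dt),("scene",Ds)):
    c=env.calibration(n)
    vv,uu=np.mgrid[150:300,290:470]
    uv=np.c_[uu.ravel(),vv.ravel()];X=dep(n,uv,D)
    L=np.c_[(X[:,:2]-t)@R,X[:,2]]
    m=(abs(L[:,1]-.055)<.020)&(abs(L[:,0])<.036)&(L[:,2]>.055)&(L[:,2]<.16)
    q=L[m];print(n,m.sum())
    if m.sum()>10:
        co,*_=np.linalg.lstsq(np.c_[q[:,0],q[:,1]-.055,np.ones(len(q))],q[:,2],rcond=None);r=q[:,2]-np.c_[q[:,0],q[:,1]-.055,np.ones(len(q))]@co
        print("slope deg",np.degrees(np.arctan(co[:2])),"centre z",co[2],"std",r.std())
    base=(abs(L[:,0])<.06)&(L[:,1]>-.04)&(L[:,1]<.01)&(L[:,2]<.05);print("base z",np.median(L[base,2]))
# dish
s=cv2.imread("pics/top0.png")
b=s[195:305,205:300].astype(int);hsv=cv2.cvtColor(s[195:305,205:300],cv2.COLOR_BGR2HSV)
m=(hsv[...,1]<110).astype(np.uint8)
n,l,st,ce=cv2.connectedComponentsWithStats(m)
k=l[259-195,242-205];print(st[k],ce[k])
mm=(l==k).astype(np.uint8);cs=max(cv2.findContours(mm,0,cv2.CHAIN_APPROX_NONE)[0],key=cv2.contourArea)
e=cv2.fitEllipse(cs);print(e)
uv=(e[0][0]+205,e[0][1]+195);print("dish top",uv,onz("top",[uv],.025),onz("top",[uv],.02), "depthpt",dep("top",[uv],Dt),dep("scene",[(278,282)],Ds))
s2=cv2.imread("pics/scene0.png");h2=cv2.cvtColor(s2,cv2.COLOR_BGR2HSV);m=(h2[...,1]<110).astype(np.uint8);m2=np.zeros_like(m);m2[265:300,255:300]=m[265:300,255:300]
n,l,st,ce=cv2.connectedComponentsWithStats(m2);k=l[282,278];print(st[k],ce[k]);print(onz("scene",[ce[k]],.021))
E
```

```text
[[ 0.6052 -0.0489  0.03  ]
 [ 0.6316 -0.208   0.03  ]
 [ 0.4989 -0.2297  0.03  ]
 [ 0.4697 -0.0726  0.03  ]
 [ 0.6345 -0.2681  0.03  ]
 [ 0.518  -0.2881  0.03  ]
 [ 0.6031 -0.2441  0.03  ]
 [ 0.5425 -0.2548  0.03  ]
 [ 0.5724 -0.2501  0.03  ]]
stand [ 0.5571942  -0.17178583] 9.93955795075816 res mm [[ 1.1  2.5]
 [ 3.2 -0.9]
 [-2.1 -3.4]
 [-1.3  2. ]
 [ 0.4  0.3]
 [-1.3 -0.4]]
seat [ 0.53588081 -0.11968267]
rest [ 0.5477007  -0.11761136]
wheel [ 0.57065772 -0.24861508]
dots loc [[ 0.0327 -0.0792]
 [-0.0288 -0.0793]
 [ 0.0015 -0.0797]]
top 578
slope deg [17.81897193  0.94860258] centre z 0.08218822343846584 std 0.002266477832683104
base z 0.02894773515446114
scene 249
slope deg [18.50567906 -8.1514324 ] centre z 0.08219266227547814 std 0.006614207644344738
base z 0.030126821236637125
[ 23  50  28  28 606] [36.91419142 63.25082508]
((36.91099166870117, 63.26100158691406), (26.809207916259766, 26.983816146850586), 81.9186019897461)
dish top (241.91099166870117, 258.26100158691406) [[0.49443236 0.1955527  0.025     ]] [[0.49521346 0.19641108 0.02      ]] depthpt [[0.49609594 0.19738087 0.01435104]] [[0.48284342 0.20560168 0.02027819]]
[265 273  27  17 393] [277.96183206 280.91094148]
[[0.48560285 0.20284494 0.021     ]]
```

The stand is at about (0.557,-0.172) with yaw 9.9°. The plate centre is about 82 mm high from depth in both views. The dish is at about (0.494,0.196), though the scene view differs by about 9 mm, so I'll refine it with the wrist camera. On the way I look at the stand.

Request:
play_rows(angular=[[0,0,0.007],[0,0,0.007],[0,0,0.007],[0,0,0.007],[0,0,0.007],[0,0,0.007],[0,0,0.007],[0,0,0.007],[0,0,0.007],[0,0,0.007],[0,0,0.007],[0,0,0.007]], travel=[[-2.7,-4.1,-0.3],[-2.7,-4.1,-0.3],[-2.7,-4.1,-0.3],[-2.7,-4.1,-0.3],[-2.7,-4.1,-0.3],[-2.7,-4.1,-0.3],[-2.7,-4.1,-0.3],[-2.7,-4.1,-0.3],[-2.7,-4.1,-0.3],[-2.7,-4.1,-0.3],[-2.7,-4.1,-0.3],[-2.7,-4.1,-0.3]], claw=[8.7,8.7,8.7,8.7,8.7,8.7,8.7,8.7,8.7,8.7,8.7,8.7])

```text
clock: 1.3
eef_pos: [0.5775, -0.2022, 0.2524]
tool_rot: [179.5, 0.3, -81.2]
ft_force: [0.8, -0.5, -0.3]
gripper_width: 0.0868
```

Request:
play_rows(angular=[[0,0,0],[0,0,0]], travel=[[0,0,0],[0,0,0]], claw=[8.7,8.7])

```text
clock: 1.5
eef_pos: [0.5819, -0.1935, 0.2513]
tool_rot: [179.6, 0.5, -80.5]
ft_force: [-1.1, -1.3, 0.8]
gripper_width: 0.0872
```

```bash
cat >> h.py <<'E'
from scipy.spatial.transform import Rotation as Rn
def wpose():
    o=env.observe();c=env.calibration("wrist")
    T=np.eye(4);T[:3,:3]=Rn.from_euler("xyz",o["tool_rot"],degrees=True).as_matrix();T[:3,3]=o["eef_pos"]
    return T@np.array(c["hand_eye"]),o
def wray(W,uv):
    c=env.calibration("wrist")
    p=cv2.undistortPoints(np.array(uv,float).reshape(-1,1,2),np.array(c["mtx"]),np.array(c["dist_coeffs"])).reshape(-1,2)
    return W[:3,3],np.c_[p,np.ones(len(p))]@W[:3,:3].T
def wonz(W,uv,z):
    o,d=wray(W,uv);return o+d*((z-o[2])/d[:,2])[:,None]
def wproj(W,P):
    c=env.calibration("wrist");T=np.linalg.inv(W)
    return cv2.projectPoints(np.array(P,float).reshape(-1,1,3),cv2.Rodrigues(T[:3,:3])[0],T[:3,3],np.array(c["mtx"]),np.array(c["dist_coeffs"]))[0].reshape(-1,2)
def wshot(name):
    W,o=wpose();p,d=env.capture("wrist");cv2.imwrite(f"pics/{name}.png",p);np.savez(f"pics/{name}.npz",W=W,d=d);print(o["clock"],o["eef_pos"].round(4),o["tool_rot"].round(2),o["joint_pos"].round(1));return W,p,d
E
python3 - <<'E'
from h import *
wshot("w1")
E
```

```text
1.5 [ 0.5819 -0.1935  0.2513] [179.6    0.54 -80.51] [ 30.1  15.8 -19.4  85.5   4.9  80.2 -70. ]
```

View pics/w1.png

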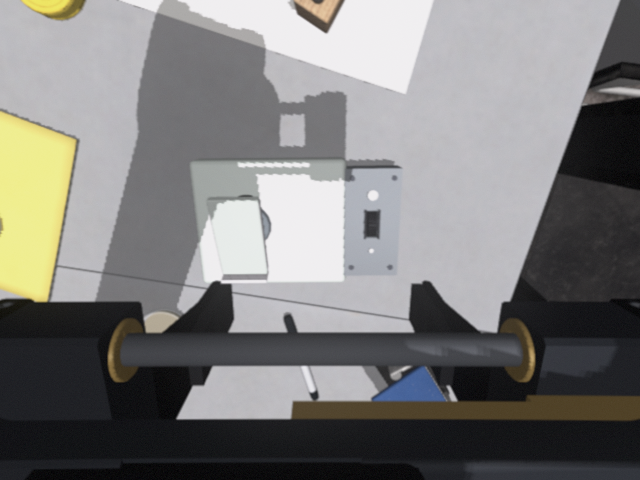

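```bash
python3 - <<'E'
import cv2
t=cv2.imread("pics/w1.png")
cv2.imwrite("pics/c4.png",cv2.resize(t[150:295,185:410],None,fx=3.5,fy=3.5,interpolation=cv2.INTER_CUBIC))
E
```

```text
(no output)
```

View pics/c4.png

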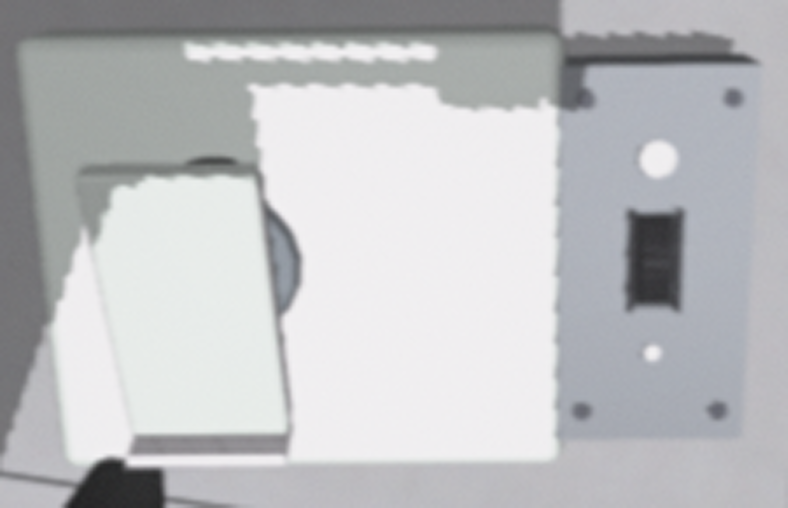

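```bash
python3 - <<'E'
from h import *
z=np.load("pics/w1.npz");W,D=z["W"],z["d"]
tp=lambda L:[(185+(u-1.25)/3.5,150+(v-1.25)/3.5) for u,v in L]
P=wonz(W,tp([(20,38),(558,36),(558,460),(68,462),(756,64),(740,436),(658,159),(652,353),(655,260)]),.03)
loc=np.array([(70,115),(70,-50),(-70,-50),(-70,115),(60,-108),(-60,-108)])/1000.
A=loc-loc.mean(0);B=P[:6,:2]-P[:6,:2].mean(0)
H=A.T@B;th=np.arctan2(H[0,1]-H[1,0],H[0,0]+H[1,1]);R=np.array([[np.cos(th),-np.sin(th)],[np.sin(th),np.cos(th)]])
t=P[:6,:2].mean(0)-R@loc.mean(0);print("stand",t,np.degrees(th),"res mm",((loc@R.T+t-P[:6,:2])*1000).round(1))
for n,l in(("seat",(-.012,.055)),("rest",(0,.055)),("wheel",(0,-.078))):print(n,R@l+t)
print("dots",((P[6:,:2]-t)@R).round(4))
vv,uu=np.mgrid[150:295:1,185:410:1];uv=np.c_[uu.ravel(),vv.ravel()]
o,d=wray(W,uv);X=o+d*D[uv[:,1],uv[:,0]][:,None];L=np.c_[(X[:,:2]-t)@R,X[:,2]]
m=(abs(L[:,1]-.055)<.018)&(abs(L[:,0])<.034)&(L[:,2]>.055)&(L[:,2]<.16);q=L[m]
G=np.c_[q[:,0],q[:,1]-.055,np.ones(len(q))];co,*_=np.linalg.lstsq(G,q[:,2],rcond=None);print(m.sum(),np.degrees(np.arctan(co[:2])),co[2],(q[:,2]-G@co).std())
b=(abs(L[:,0])<.06)&(L[:,1]>-.04)&(L[:,1]<.01)&(L[:,2]<.05);print("base z",np.median(L[b,2]))
# plate corners
zc=co[2];h=.0409
for (c,xx) in (((78,178),h),((262,172),h),((134,440),-h-.002),((290,435),-h-.002)):
    p=wonz(W,tp([c]),zc+xx*np.tan(np.radians(18)))[0];print(c,((p[:2]-t)@R).round(4))
E
```

```text
stand [ 0.55959969 -0.1730318 ] 10.015832603665906 res mm [[ 1.   4.2]
 [ 2.9 -2.3]
 [-2.  -1.8]
 [-3.1  3. ]
 [ 1.4 -2.1]
 [-0.3 -0.9]]
seat [ 0.53821695 -0.12095706]
rest [ 0.55003407 -0.11887002]
wheel [ 0.57316547 -0.24984306]
dots [[ 0.0309 -0.0778]
 [-0.031  -0.0779]
 [-0.0006 -0.0779]]
2349 [18.0910984   0.07308256] 0.08258676676592844 0.0006380194955792424
base z 0.02851252601757065
(78, 178) [0.0394 0.0767]
(262, 172) [0.0406 0.0302]
(134, 440) [-0.0435  0.0774]
(290, 435) [-0.0422  0.0317]
```

Request:
play_rows(angular=[[0,0,0],[0,0,0],[0,0,0],[0,0,0],[0,0,0],[0,0,0],[0,0,0],[0,0,0],[0,0,0]], travel=[[-4.8,-0.2,0],[-4.8,-0.2,0],[-4.8,-0.2,0],[-4.8,-0.2,0],[-4.8,-0.2,0],[-4.8,-0.2,0],[-4.8,-0.2,0],[-3,0,0],[0,0,0]], claw=[8.7,8.7,8.7,8.7,8.7,8.7,8.7,8.7,8.7])

```text
clock: 2.45
eef_pos: [0.5328, 0.1692, 0.2523]
tool_rot: [179.5, 0.3, -81.8]
ft_force: [0.1, -0.3, 0.4]
gripper_width: 0.0868
```

```bash
python3 - <<'E'
from h import *
wshot("w2")
E
```

```text
2.45 [0.5328 0.1692 0.2523] [179.48   0.32 -81.79] [   7.2   10.7  -33.1   92.5    5.4   79.  -108.3]
```

View pics/w2.png

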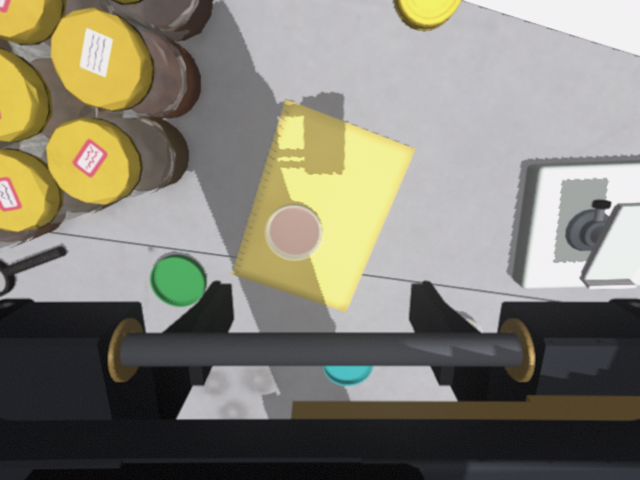

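The dish is at wrist (294,232), pink with a clear rim on the pad. The look-alikes are green (179,280) and turquoise (348,370). The nearest jar has its lid at (92,162), so I check its clearance.

```bash
python3 - <<'E'
from h import *
z=np.load("pics/w2.npz");W,D=z["W"],z["d"];s=cv2.imread("pics/w2.png")
x0,y0=255,195
h=cv2.cvtColor(s[y0:y0+75,x0:x0+80],cv2.COLOR_BGR2HSV)
m=(h[...,1]<95).astype(np.uint8);n,l,st,ce=cv2.connectedComponentsWithStats(m);k=l[232-y0,294-x0];print(st[k])
c=max(cv2.findContours((l==k).astype(np.uint8),0,cv2.CHAIN_APPROX_NONE)[0],key=cv2.contourArea)
e=cv2.fitEllipse(cv2.convexHull(c));print(e)
uv=(e[0][0]+x0,e[0][1]+y0)
print("dish",wonz(W,[uv],.025))
v=s[y0:y0+75,x0:x0+80].copy();cv2.ellipse(v,e,(0,255,0),1);cv2.imwrite("pics/c5.png",cv2.resize(v,None,fx=6,fy=6,interpolation=cv2.INTER_CUBIC))
vv,uu=np.mgrid[0:300,0:330];u=np.c_[uu.ravel(),vv.ravel()];o,d=wray(W,u);dd=D[u[:,1],u[:,0]];X=o+d*dd[:,None]
q=X[(X[:,2]>.05)&(dd>0)];
for xl in np.arange(.42,.7,.03):
    r=q[(abs(q[:,0]-xl)<.015)]
    if len(r):print(xl.round(2),"min y",r[:,1].min().round(3),"maxz",r[:,2].max().round(3))
E
```

```text
[  10    9   70   57 2934]
((47.45014572143555, 38.573421478271484), (58.66145324707031, 79.0412368774414), 101.05587005615234)
dish [[0.49838684 0.18534383 0.025     ]]
0.45 min y 0.462 maxz 0.084
0.48 min y 0.41 maxz 0.121
0.51 min y 0.389 maxz 0.126
0.54 min y 0.212 maxz 0.272
0.57 min y 0.251 maxz 0.324
0.6 min y 0.315 maxz 0.126
0.63 min y 0.308 maxz 0.126
0.66 min y 0.31 maxz 0.126
0.69 min y 0.301 maxz 0.116
```

View pics/c5.png

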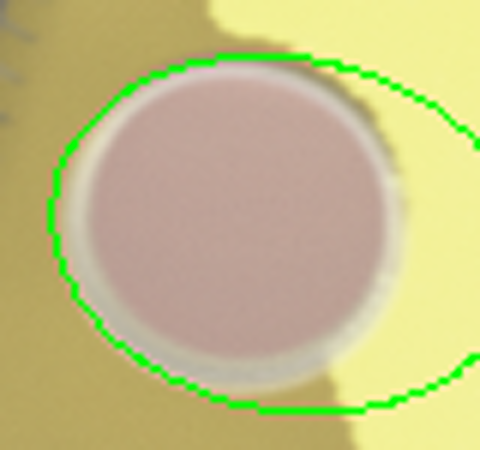

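```bash
python3 - <<'E'
from h import *
z=np.load("pics/w2.npz");W=z["W"];s=cv2.imread("pics/w2.png")
uv=(255+(234-2.5)/6,195+(224-2.5)/6);print(uv,wonz(W,[uv],.02))
h=cv2.cvtColor(s,cv2.COLOR_BGR2HSV);m=((h[...,0]<12)|(h[...,0]>170)).astype(np.uint8)*(h[...,1]>30);m=m.astype(np.uint8)
n,l,st,ce=cv2.connectedComponentsWithStats(m);k=l[232,294];print(st[k],ce[k],wonz(W,[ce[k]],.022))
# drawn check of rim circles
P=wonz(W,[uv],.02)[0]
for zz in(.015,.025):
    a=np.linspace(0,2*np.pi,9)[:8];q=wproj(W,np.c_[P[0]+.033*np.cos(a),P[1]+.033*np.sin(a),0*a+zz]);print(zz,((q-[255,195])*6+2.5).round(0).min(0),((q-[255,195])*6+2.5).max(0))
E
```

```text
(293.5833333333333, 231.91666666666666) [[0.49736441 0.19554082 0.02      ]]
[ 271  208   48   46 1765] [294.1286119  230.34674221] [[0.49986924 0.19507265 0.022     ]]
0.015 [63. 47.] [408.27583791 378.25811494]
0.025 [54. 58.] [408.19677938 396.59232947]
```

Request:
play_rows(angular=[[0,0,-0.01],[0,0,-0.01],[0,0,-0.01],[0,0,0],[0,0,0],[0,0,0],[0,0,0]], travel=[[-0.8,0.8,3.5],[-0.8,0.8,3.5],[-0.8,0.8,3.5],[-0.7,0.8,3.5],[0,0,3],[0,0,0],[0,0,0]], claw=[8.7,8.7,8.7,8.7,8.7,8.7,8.7])

```text
clock: 3.2
eef_pos: [0.4994, 0.1764, 0.0782]
tool_rot: [179.7, -0.1, -81.4]
ft_force: [0.0, 1.2, 0.2]
gripper_width: 0.0869
```

```bash
python3 - <<'E'
from h import *
W,p,d=wshot("w3")
E
```

```text
3.2 [0.4994 0.1764 0.0782] [ 1.7966e+02 -1.4000e-01 -8.1360e+01] [   4.9   15.8  -33.2  108.5   10.1   58.9 -113.9]
```

View pics/w3.png

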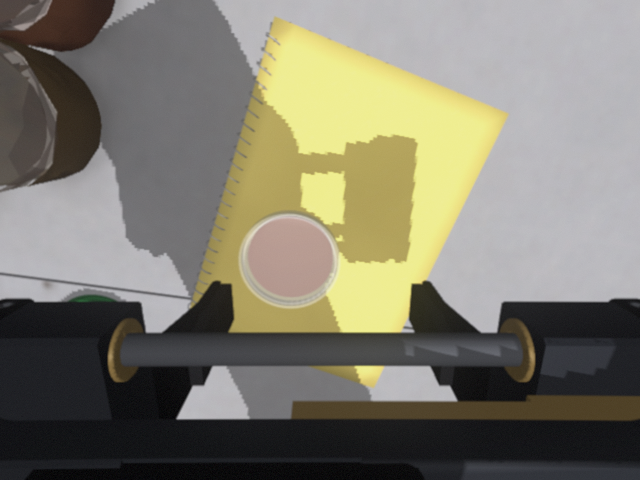

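```bash
python3 - <<'E'
from h import *
W=np.load("pics/w3.npz")["W"]
P=wonz(W,[(289,259.5)],.021)[0];print(P)
a=np.linspace(0,2*np.pi,37)
for zz in(.015,.025):
    q=wproj(W,np.c_[P[0]+.033*np.cos(a),P[1]+.033*np.sin(a),0*a+zz]);print(zz,q.min(0),q.max(0))
s=cv2.imread("pics/w3.png");cv2.imwrite("pics/c6.png",cv2.resize(s[195:320,225:355],None,fx=4,fy=4,interpolation=cv2.INTER_CUBIC))
E
```

```text
[0.49824667 0.19570489 0.021     ]
0.015 [239.21359332 206.69044996] [340.27085029 301.92307038]
0.025 [235.79803869 210.2163757 ] [341.11592986 308.98305403]
```

View pics/c6.png

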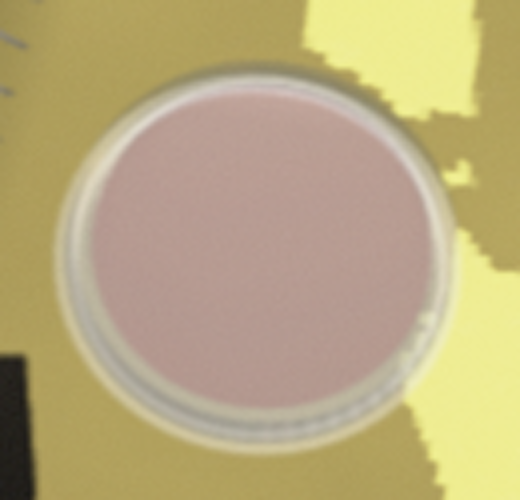

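Request:
play_rows(angular=[[0,0,-0.02],[0,0,0],[0,0,0],[0,0,0],[0,0,0]], travel=[[-1.2,-0.1,1],[-0.9,-0.1,1],[0,0,1],[0,0,0],[0,0,0]], claw=[8.7,8.7,8.7,8.7,8.7])

```text
clock: 3.75
eef_pos: [0.5013, 0.1995, 0.0497]
tool_rot: [-180.0, -0.1, -80.2]
ft_force: [0.4, -0.1, -0.2]
gripper_width: 0.0873
```

Request:
play_rows(angular=[[0,0,0],[0,0,0],[0,0,0],[0,0,0],[0,0,0]], travel=[[0.3,0.4,1.2],[0,0,1],[0,0,0.8],[0,0,0],[0,0,0]], claw=[8.7,8.7,8.7,8.7,8.7])

```text
clock: 4.25
eef_pos: [0.4974, 0.1946, 0.0168]
tool_rot: [-180.0, -0.1, -80.3]
ft_force: [0.4, -0.0, 0.4]
gripper_width: 0.0872
```

Request:
play_rows(angular=[[0,0,0],[0,0,0],[0,0,0],[0,0,0],[0,0,0],[0,0,0],[0,0,0]], travel=[[0,0,0.25],[0,0,0],[0,0,0],[0,0,0],[0,0,0],[0,0,0],[0,0,0]], claw=[8.7,7.5,7,6,6,6,6], newtons=8)

```text
clock: 4.95
eef_pos: [0.4982, 0.195, 0.0151]
tool_rot: [-179.9, -0.1, -80.3]
ft_force: [0.7, 0.3, -0.4]
gripper_width: 0.0646
```

Request:
play_rows(angular=[[0,0,0],[0,0,0],[0,0,0],[0,0,0],[0,0,0],[0,0,0]], travel=[[0,0,0],[0,0,-0.5],[0,0,-1],[0,0,-2],[0,0,-3],[0,0,0]], claw=[6,6,6,6,6,6])

```text
clock: 5.55
eef_pos: [0.4978, 0.1955, 0.0845]
tool_rot: [-179.9, -0.1, -80.2]
ft_force: [0.1, 1.1, -0.5]
gripper_width: 0.0646
```

```bash
python3 - <<'E'
from h import *
W,p,d=wshot("w4");print(env.observe()["gripper_width"])
E
```

```text
5.55 [0.4978 0.1955 0.0845] [-1.7994e+02 -1.0000e-01 -8.0230e+01] [   3.7   15.8  -34.   107.8   10.3   59.4 -114.9]
0.06453727452575013
```

View pics/w4.png

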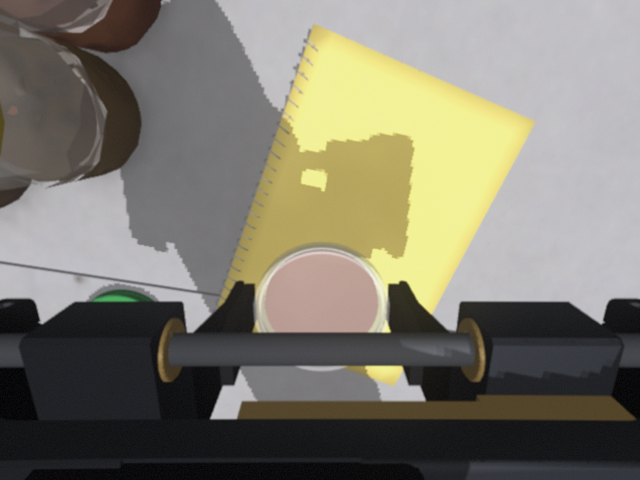

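The dish is held and lifted. It spans about x 256–389, y 243–370 in the wrist view. Next I work out its centre in the tool frame and the pose to place it.

```bash
python3 - <<'E'
from h import *
s=cv2.imread("pics/w4.png");cv2.imwrite("pics/c7.png",cv2.resize(s[230:385,240:405],None,fx=4,fy=4))
H=np.array(env.calibration("wrist")["hand_eye"])
o,d=wray(H,[(322.5,306.5),(256,306),(389,306)])
for zz in(-.001,-.005):print(o+d*((zz-o[2])/d[:,2])[:,None])
c=H
a=np.linspace(0,2*np.pi,73)
for y in(-.004,-.002,0,.002):
  for zz in(.002,-.008):
    q=wproj(H,np.c_[.033*np.cos(a),y+.033*np.sin(a),0*a+zz]);print(y,zz,q.min(0).round(1),q.max(0).round(1))
E
```

```text
[[ 0.00177703  0.00103592 -0.001     ]
 [-0.03057857  0.000742   -0.001     ]
 [ 0.03412869  0.00075841 -0.001     ]]
[[ 0.00176006 -0.00103851 -0.005     ]
 [-0.02978533 -0.00132506 -0.005     ]
 [ 0.03330161 -0.00130907 -0.005     ]]
-0.004 0.002 [251.5 229.5] [386.2 352.6]
-0.004 -0.008 [247.6 235.6] [389.9 364.7]
-0.002 0.002 [251.8 233.7] [386. 356.]
-0.002 -0.008 [247.8 240. ] [389.7 368.2]
0 0.002 [252.  237.8] [385.8 359.3]
0 -0.008 [248.1 244.3] [389.4 371.6]
0.002 0.002 [252.2 241.9] [385.5 362.6]
0.002 -0.008 [248.3 248.6] [389.2 375.1]
```

View pics/c7.png

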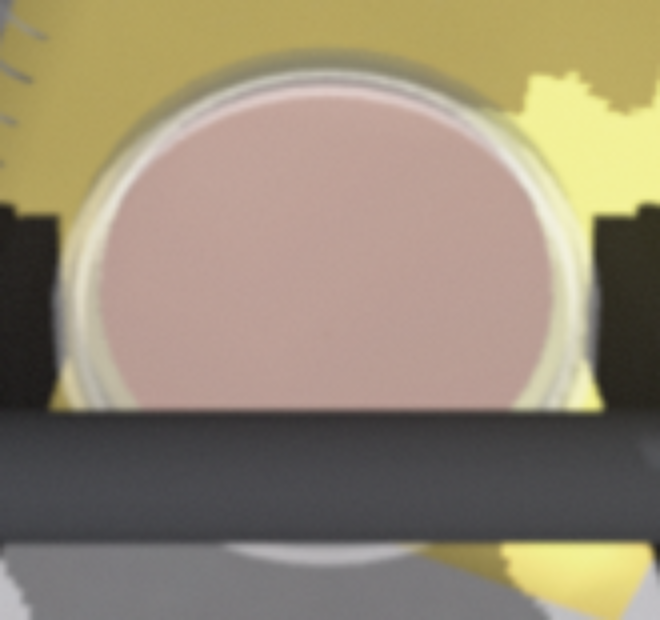

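Request:
play_rows(angular=[[0,0,0],[0,0,0],[0,0,0],[0,0,0],[0,0,0],[0,0,0],[0,0,0],[0,0,0],[0,0,0],[0,0,0],[0,0,0],[0,0,0]], travel=[[0,0,-2.5],[0,0,-3.5],[2,0,-3],[3.5,0.2,-1],[3.5,0.2,0],[3.5,0.2,0],[3.5,0.2,0],[3.5,0.2,0],[3.5,0.2,0],[3.5,0.2,0],[3,0.2,0],[0,0,0]], claw=[6,6,6,6,6,6,6,6,6,6,6,6])

```text
clock: 6.8
eef_pos: [0.5288, -0.1095, 0.1845]
tool_rot: [179.6, -0.2, -80.0]
ft_force: [-0.0, 0.5, 0.1]
gripper_width: 0.0645
```

Request:
play_rows(angular=[[0.08,0,0],[0.08,0,0],[0.08,0,0],[0.07,0,0],[0,0,0],[0,0,0]], travel=[[0,0,0],[0,0,0],[0,0,0],[0,0,0],[0,0,0],[0,0,0]], claw=[6,6,6,6,6,6])

```text
clock: 7.4
eef_pos: [0.5271, -0.1072, 0.1815]
tool_rot: [-162.3, 0.0, -80.0]
ft_force: [0.6, -0.6, -0.2]
gripper_width: 0.0648
```

```bash
cat >> h.py <<'E'
def plan(target,yaw=-80.0,tilt=18.0):
    o=env.observe();R=Rn.from_euler("xyz",o["tool_rot"],degrees=True)
    st=np.radians(yaw+90);cx=np.array([np.cos(st),np.sin(st),0]);cy=np.array([-np.sin(st),np.cos(st),0]);t=np.radians(tilt)
    z=np.sin(t)*cx-np.cos(t)*np.array([0,0,1]);x=-cy;y=np.cross(z,x)
    G=Rn.from_matrix(np.c_[x,y,z])
    print(o["clock"],"pos",o["eef_pos"].round(4),"F",o["ft_force"].round(1),"F_tool",R.inv().apply(o["ft_force"]).round(1),"w",o["gripper_width"].round(4))
    print("rotvec",(R.inv()*G).as_rotvec().round(3),"travel cm",(R.inv().apply(np.array(target)-o["eef_pos"])*100).round(2))
E
python3 - <<'E'
from h import *
plan([.5349,-.1220,.1144])
E
```

```text
Traceback (most recent call last):
  File "h.py", line 36, in plan
    print(o["clock"],"pos",o["eef_pos"].round(4),"F",o["ft_force"].round(1),"F_tool",R.inv().apply(o["ft_force"]).round(1),"w",o["gripper_width"].round(4))
                                                                                                                               ^^^^^^^^^^^^^^^^^^^^^^^^
AttributeError: 'float' object has no attribute 'round'
```

```bash
sed -i 's/o\["gripper_width"\].round(4)/round(o["gripper_width"],4)/' h.py; python3 - <<'E'
from h import *
plan([.5349,-.1220,.1144])
E
```

```text
7.4 pos [ 0.5271 -0.1072  0.1815] F [ 0.6 -0.6 -0.2] F_tool [ 0.6 -0.4  0.3] w 0.0648
rotvec [ 0.006  0.    -0.   ] travel cm [1.6  1.55 6.55]
```

Request:
play_rows(angular=[[0.006,0,0],[0,0,0],[0,0,0],[0,0,0],[0,0,0]], travel=[[0.8,0.8,2],[0.8,0.8,2],[0,0,1.5],[0,0,0],[0,0,0]], claw=[6,6,6,6,6])

```text
clock: 7.9
eef_pos: [0.5348, -0.1196, 0.1237]
tool_rot: [-162.3, 0.1, -79.6]
ft_force: [-0.1, -0.3, -0.1]
gripper_width: 0.0647
```

```bash
python3 - <<'E'
from h import *
plan([.5349,-.1220,.1144])
W,p,d=wshot("w5")
for n in("scene","top"):
    q,_=env.capture(n)
    cv2.imwrite(f"pics/{n}1.png",cv2.resize(q[180:265,290:410] if n=="scene" else q[160:290,320:470],None,fx=5,fy=5,interpolation=cv2.INTER_CUBIC))
E
```

```text
7.9 pos [ 0.5348 -0.1196  0.1237] F [-0.1 -0.3 -0.1] F_tool [0.3 0.1 0. ] w 0.0647
rotvec [0.006 0.004 0.006] travel cm [0.24 0.32 0.87]
7.9 [ 0.5348 -0.1196  0.1237] [-1.6232e+02  1.0000e-01 -7.9630e+01] [ 32.1   2.3 -19.8 118.3  -8.9  43.5 -61.6]
```

View pics/w5.png

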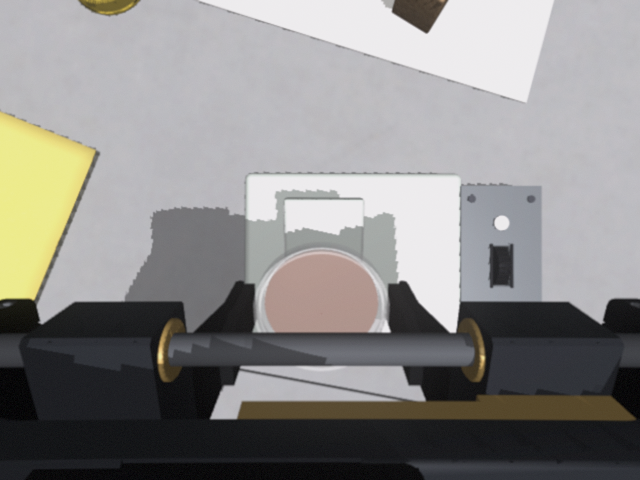

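View pics/scene1.png

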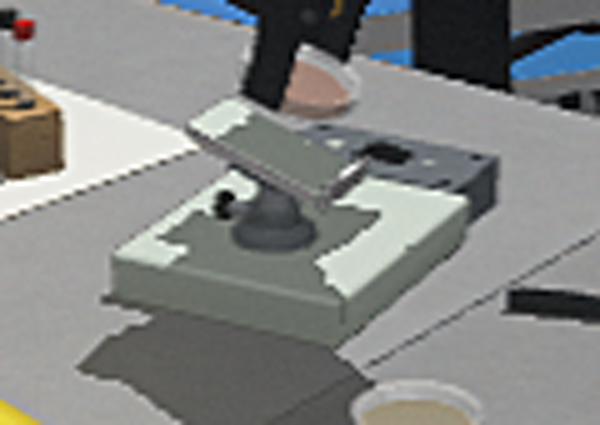

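```bash
python3 - <<'E'
from h import *
z=np.load("pics/w5.npz");W,D=z["W"],z["d"];s=cv2.imread("pics/w5.png")
cv2.imwrite("pics/c8.png",cv2.resize(s[185:265,270:380],None,fx=6,fy=6,interpolation=cv2.INTER_CUBIC))
g=cv2.cvtColor(s,cv2.COLOR_BGR2GRAY)
th=np.radians(10);R=np.array([[np.cos(th),-np.sin(th)],[np.sin(th),np.cos(th)]]);rest=np.array([.5485,-.1188])
vv,uu=np.mgrid[195:255,280:370];u=np.c_[uu.ravel(),vv.ravel()];o,d=wray(W,u);X=o+d*D[u[:,1],u[:,0]][:,None];L=np.c_[(X[:,:2]-rest)@R,X[:,2]]
m=(L[:,2]>.07)&(L[:,2]<.12)&(abs(L[:,1])<.018)&(L[:,0]<.036)&(L[:,0]>.018);q=L[m];r=q[:,2]-q[:,0]*np.tan(np.radians(18));print(m.sum(),"zc",np.median(r),r.std())
b=(L[:,2]<.04);print("base",np.median(L[b,2]))
for c in((284.5,198.5),(363.5,198.5),(285.5,240),(363.5,240)):
    # ray with sloped plane z=zc+x*tan
    oo,dd=wray(W,[c]);dd=dd[0];k=np.tan(np.radians(18));zc=.0833
    ex=R[:,0]
    tt=(zc+k*((oo[:2]-rest)@ex)-oo[2])/(dd[2]-k*(dd[:2]@ex));p=oo+tt*dd
    print(c,((p[:2]-rest)@R).round(4),p.round(4))
E
```

```text
1971 zc 0.0822214205765308 0.0006773116999453315
base 0.028563693096789244
(284.5, 198.5) [0.0407 0.0215] [ 0.5848 -0.0905  0.0965]
(363.5, 198.5) [ 0.0409 -0.023 ] [ 0.5928 -0.1344  0.0966]
(285.5, 240) [0.0173 0.0216] [ 0.5618 -0.0945  0.0889]
(363.5, 240) [ 0.0176 -0.024 ] [ 0.57   -0.1394  0.089 ]
```

View pics/c8.png

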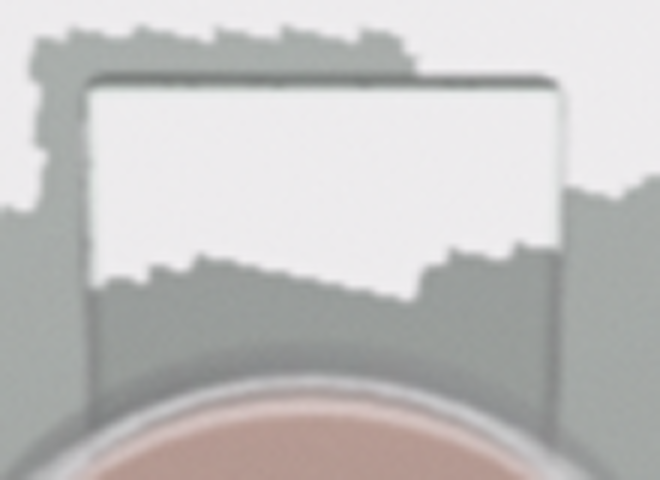

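```bash
python3 - <<'E'
from h import *
plan([.5395,-.1214,.0951])
E
```

```text
8.05 pos [ 0.5349 -0.1199  0.1243] F [ 0.6 -0.1 -0.1] F_tool [ 0.2 -0.5  0.2] w 0.0645
rotvec [0.004 0.002 0.006] travel cm [0.23 0.49 2.91]
```

Request:
play_rows(angular=[[0.004,0,0.006],[0,0,0],[0,0,0],[0,0,0],[0,0,0]], travel=[[0.25,0.5,1],[0,0,1],[0,0,0.8],[0,0,0],[0,0,0]], claw=[6,6,6,6,6])

```text
clock: 8.55
eef_pos: [0.5399, -0.1221, 0.0949]
tool_rot: [-161.9, 0.1, -80.0]
ft_force: [-0.1, -0.1, -0.3]
gripper_width: 0.0647
```

```bash
python3 - <<'E'
from h import *
plan([.5425,-.1209,.0856])
E
```

```text
8.55 pos [ 0.5399 -0.1221  0.0949] F [-0.1 -0.1 -0.3] F_tool [0.1 0.2 0.3] w 0.0647
rotvec [-0.001  0.001 -0.001] travel cm [-0.07  0.02  0.97]
```

Now I descend along the plate normal in small steps, watching the force.

Request:
play_rows(angular=[[0,0,0],[0,0,0],[0,0,0]], travel=[[-0.05,0,0.4],[0,0,0.2],[0,0,0]], claw=[6,6,6])

```text
clock: 8.85
eef_pos: [0.5419, -0.1212, 0.0893]
tool_rot: [-161.9, 0.1, -80.0]
ft_force: [-2.1, -0.4, 1.9]
gripper_width: 0.0645
```

Request:
play_rows(angular=[[0,0,0],[0,0,0]], travel=[[0,0,0.15],[0,0,0]], claw=[6,6])

```text
clock: 9.05
eef_pos: [0.5425, -0.1211, 0.0886]
tool_rot: [-161.9, 0.1, -80.0]
ft_force: [0.0, 0.4, -0.1]
gripper_width: 0.0648
```

Request:
play_rows(angular=[[0,0,0],[0,0,0]], travel=[[0,0,0.1],[0,0,0]], claw=[6,6])

```text
clock: 9.25
eef_pos: [0.543, -0.1212, 0.0883]
tool_rot: [-161.9, 0.0, -80.0]
ft_force: [-0.7, -1.3, -0.5]
gripper_width: 0.0643
```

```bash
python3 - <<'E'
from h import *
plan([.5425,-.1209,.0856])
E
```

```text
9.25 pos [ 0.543  -0.1212  0.0883] F [-0.7 -1.3 -0.5] F_tool [1.2 1.  0.2] w 0.0643
rotvec [-0.002  0.    -0.   ] travel cm [-0.03  0.13  0.24]
```

Request:
play_rows(angular=[[0,0,0],[0,0,0]], travel=[[0,0,0.15],[0,0,0]], claw=[6,6])

```text
clock: 9.45
eef_pos: [0.5437, -0.1211, 0.0875]
tool_rot: [-161.8, 0.0, -80.0]
ft_force: [0.5, 0.8, -0.6]
gripper_width: 0.0649
```

```bash
python3 - <<'E'
from h import *
plan([.5425,-.1209,.0856])
q,_=env.capture("scene")
cv2.imwrite("pics/scene2.png",cv2.resize(q[190:250,310:390],None,fx=8,fy=8,interpolation=cv2.INTER_CUBIC))
E
```

```text
9.45 pos [ 0.5437 -0.1211  0.0875] F [ 0.5  0.8 -0.6] F_tool [-0.7 -0.4  0.8] w 0.0649
rotvec [-0.003  0.    -0.   ] travel cm [-0.04  0.17  0.14]
```

View pics/scene2.png

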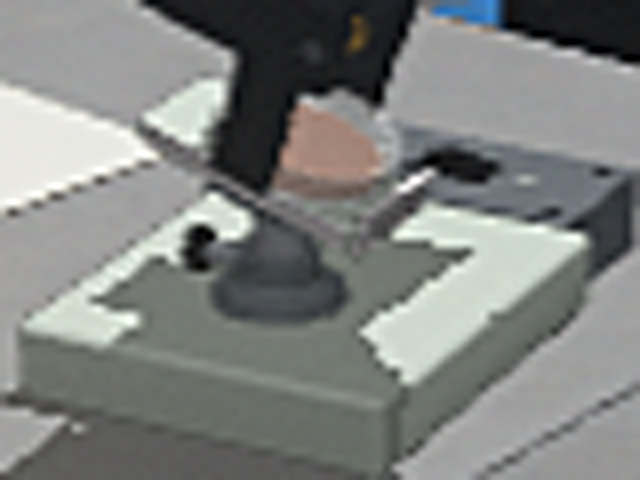

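Request:
play_rows(angular=[[0,0,0],[0,0,0]], travel=[[0,0.05,0.12],[0,0,0]], claw=[6,6])

```text
clock: 9.7
eef_pos: [0.5442, -0.1211, 0.0868]
tool_rot: [-161.8, -0.0, -80.0]
ft_force: [-1.0, 0.4, -0.1]
gripper_width: 0.0648
```

Request:
play_rows(angular=[[0,0,0],[0,0,0]], travel=[[0,0.05,0.12],[0,0,0]], claw=[6,6])

```text
clock: 9.9
eef_pos: [0.5446, -0.1211, 0.0862]
tool_rot: [-161.7, -0.0, -80.0]
ft_force: [-0.1, 0.5, 0.2]
gripper_width: 0.0647
```

```bash
python3 - <<'E'
from h import *
plan([.5425,-.1209,.0856])
E
```

```text
9.9 pos [ 0.5446 -0.1211  0.0862] F [-0.1  0.5  0.2] F_tool [-0.6 -0.  -0.2] w 0.0647
rotvec [-0.005 -0.001  0.   ] travel cm [-0.05  0.21 -0.  ]
```

Request:
play_rows(angular=[[-0.004,0,0],[0,0,0]], travel=[[0,0.1,0.12],[0,0,0]], claw=[6,6])

```text
clock: 10.1
eef_pos: [0.5449, -0.1211, 0.0857]
tool_rot: [-161.8, -0.1, -80.0]
ft_force: [-2.2, 0.2, 1.4]
gripper_width: 0.0646
```

Request:
play_rows(angular=[[-0.004,0,0],[0,0,0]], travel=[[0,0.05,0.12],[0,0,0]], claw=[6,6])

```text
clock: 10.3
eef_pos: [0.5452, -0.121, 0.085]
tool_rot: [-162.0, -0.1, -80.0]
ft_force: [-2.3, 0.3, 1.4]
gripper_width: 0.0649
```

```bash
python3 - <<'E'
from h import *
plan([.5425,-.1209,.0856])
E
```

```text
10.3 pos [ 0.5452 -0.121   0.085 ] F [-2.3  0.3  1.4] F_tool [-0.7  1.6 -2.1] w 0.0649
rotvec [ 0.001 -0.002  0.001] travel cm [-0.06  0.23 -0.14]
```

Request:
play_rows(angular=[[0,0,0],[0,0,0]], travel=[[-0.05,0,0.1],[0,0,0]], claw=[6,6])

```text
clock: 10.5
eef_pos: [0.5456, -0.121, 0.0844]
tool_rot: [-162.0, -0.1, -80.0]
ft_force: [-3.5, 1.2, 2.9]
gripper_width: 0.0649
```

Request:
play_rows(angular=[[0,0,0],[0,0,0],[0,0,0]], travel=[[0,0.2,0],[0,0.2,0],[0,0,0]], claw=[6,6,6])

```text
clock: 10.8
eef_pos: [0.5425, -0.1218, 0.0834]
tool_rot: [-161.9, -0.2, -80.0]
ft_force: [-3.0, -0.2, 4.2]
gripper_width: 0.0645
```

```bash
python3 - <<'E'
from h import *
plan([.5378,-.1217,.0841])
E
```

```text
10.8 pos [ 0.5425 -0.1218  0.0834] F [-3.  -0.2  4.2] F_tool [-0.3  1.5 -4.9] w 0.0645
rotvec [-0.001 -0.003  0.001] travel cm [-0.09  0.42 -0.21]
```

Request:
play_rows(angular=[[0,0,0],[0,0,0],[0,0,0]], travel=[[0,0.2,-0.05],[0,0.15,0],[0,0,0]], claw=[6,6,6])

```text
clock: 11.1
eef_pos: [0.5409, -0.122, 0.0837]
tool_rot: [-161.7, -0.2, -80.0]
ft_force: [0.5, 0.1, -0.3]
gripper_width: 0.0646
```

```bash
python3 - <<'E'
from h import *
plan([.5378,-.1217,.0841])
wshot("w6")
q,_=env.capture("scene")
cv2.imwrite("pics/scene3.png",cv2.resize(q[190:250,310:390],None,fx=8,fy=8,interpolation=cv2.INTER_CUBIC))
E
```

```text
11.1 pos [ 0.5409 -0.122   0.0837] F [ 0.5  0.1 -0.3] F_tool [-0.  -0.4  0.4] w 0.0646
rotvec [-0.005 -0.004  0.001] travel cm [-0.08  0.28 -0.13]
11.1 [ 0.5409 -0.122   0.0837] [-161.69   -0.22  -80.  ] [ 31.7   5.7 -19.8 120.4  -7.8  37.4 -62.2]
```

View pics/scene3.png

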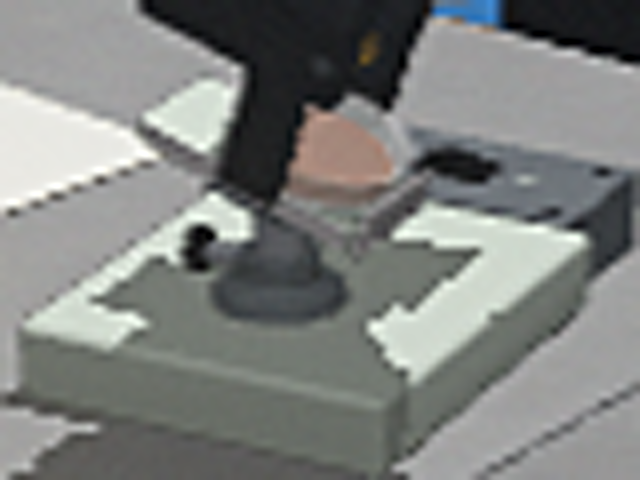

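View pics/w6.png

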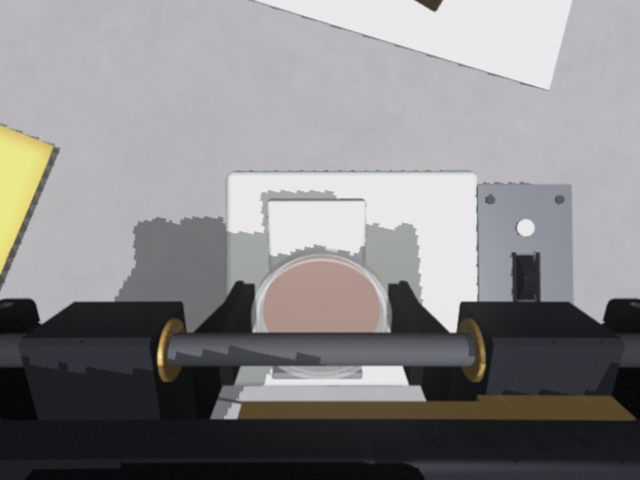

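```bash
python3 - <<'E'
from h import *
s=cv2.imread("pics/w6.png");cv2.imwrite("pics/c9.png",cv2.resize(s[190:390,240:405],None,fx=4,fy=3,interpolation=cv2.INTER_CUBIC))
H=np.array(env.calibration("wrist")["hand_eye"])
# plane of plate in tool frame: dish underside approx z_tool = +.004
o,d=wray(H,[(268,202),(366,202),(267.5,245),(366,245)])
print((o+d*((.004-o[2])/d[:,2])[:,None]).round(4))
o,d=wray(H,[(253.5,315),(390.5,315),(322,251),(322,378)])
print((o+d*((-.003-o[2])/d[:,2])[:,None]).round(4))
E
```

```text
[[-0.0232 -0.0491  0.004 ]
 [ 0.0217 -0.0491  0.004 ]
 [-0.0244 -0.0284  0.004 ]
 [ 0.0225 -0.0284  0.004 ]]
[[-0.0316  0.005  -0.003 ]
 [ 0.0347  0.005  -0.003 ]
 [ 0.0015 -0.0277 -0.003 ]
 [ 0.0016  0.041  -0.003 ]]
```

View pics/c9.png

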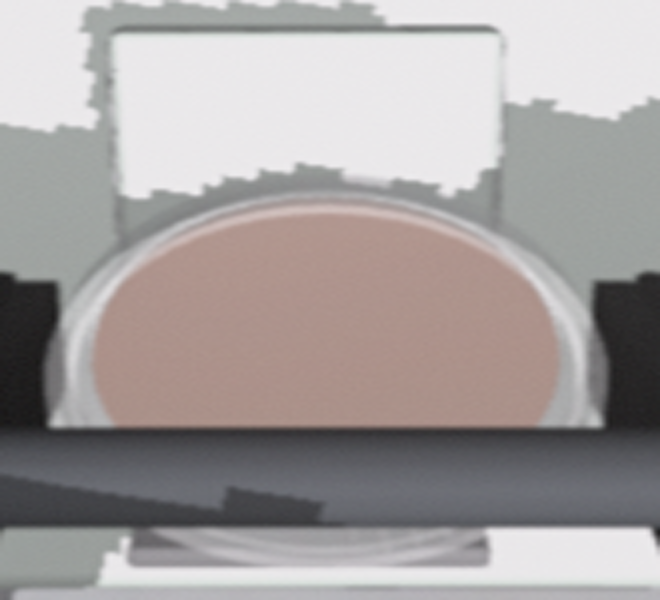

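Request:
play_rows(angular=[[-0.004,0,0],[0,0,0],[0,0,0]], travel=[[-0.28,0,0],[0,0.2,0],[0,0,0]], claw=[6,6,6])

```text
clock: 11.5
eef_pos: [0.5403, -0.1194, 0.0841]
tool_rot: [-161.7, -0.3, -80.0]
ft_force: [1.5, -0.6, -0.1]
gripper_width: 0.0646
```

```bash
python3 - <<'E'
from h import *
plan([.5378,-.1217,.0841])
E
```

```text
11.5 pos [ 0.5403 -0.1194  0.0841] F [ 1.5 -0.6 -0.1] F_tool [ 0.9 -1.2  0.6] w 0.0646
rotvec [-0.004 -0.005  0.001] travel cm [ 0.18  0.27 -0.08]
```

Request:
play_rows(angular=[[-0.004,-0.005,0],[0,0,0],[0,0,0]], travel=[[0,0.2,0.05],[0,0.2,0.05],[0,0,0]], claw=[6,6,6])

```text
clock: 11.8
eef_pos: [0.5402, -0.1194, 0.0843]
tool_rot: [-161.6, -0.1, -79.9]
ft_force: [1.4, 0.2, -0.6]
gripper_width: 0.0648
```

```bash
python3 - <<'E'
from h import *
plan([.5378,-.1217,.0841])
wshot("w7")
s=cv2.imread("pics/w7.png");cv2.imwrite("pics/c10.png",cv2.resize(s[190:390,240:405],None,fx=4,fy=3,interpolation=cv2.INTER_CUBIC))
E
```

```text
11.8 pos [ 0.5402 -0.1194  0.0843] F [ 1.4  0.2 -0.6] F_tool [ 0.  -1.2  1. ] w 0.0648
rotvec [-0.007 -0.001  0.003] travel cm [ 0.19  0.27 -0.07]
11.8 [ 0.5402 -0.1194  0.0843] [-1.6161e+02 -1.0000e-01 -7.9850e+01] [ 31.7   5.5 -19.9 120.6  -8.1  37.4 -62. ]
```

View pics/c10.png

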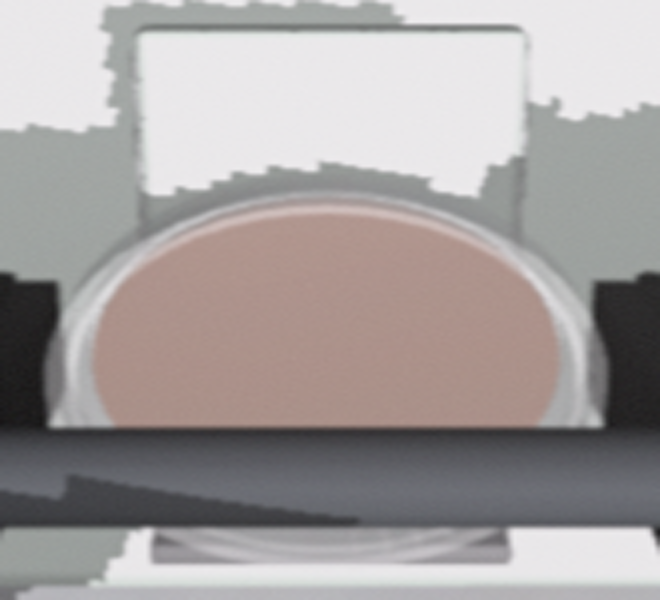

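Request:
play_rows(angular=[[-0.008,0,0],[0,0,0],[0,0,0]], travel=[[0,0,0.15],[0,0.1,0.1],[0,0,0]], claw=[6,6,6])

```text
clock: 12.15
eef_pos: [0.5406, -0.1193, 0.0825]
tool_rot: [-162.1, -0.1, -79.9]
ft_force: [1.3, 0.3, 0.9]
gripper_width: 0.0645
```

```bash
python3 - <<'E'
from h import *
plan([.5378,-.1217,.0841])
E
```

```text
12.15 pos [ 0.5406 -0.1193  0.0825] F [1.3 0.3 0.9] F_tool [-0.  -1.6 -0.4] w 0.0645
rotvec [ 0.002 -0.001  0.003] travel cm [ 0.19  0.25 -0.25]
```

Request:
play_rows(angular=[[0,0,0],[0,0,0]], travel=[[0,0.05,0.1],[0,0,0]], claw=[6,6])

```text
clock: 12.35
eef_pos: [0.5407, -0.1193, 0.082]
tool_rot: [-162.1, -0.1, -79.8]
ft_force: [1.9, 1.1, 1.3]
gripper_width: 0.0644
```

```bash
python3 - <<'E'
from h import *
plan([.5378,-.1217,.0841])
q,_=env.capture("scene")
cv2.imwrite("pics/scene4.png",cv2.resize(q[190:250,310:390],None,fx=8,fy=8,interpolation=cv2.INTER_CUBIC))
E
```

```text
12.35 pos [ 0.5407 -0.1193  0.082 ] F [1.9 1.1 1.3] F_tool [-0.8 -2.4 -0.6] w 0.0644
rotvec [ 0.002 -0.001  0.003] travel cm [ 0.18  0.24 -0.3 ]
```

View pics/scene4.png

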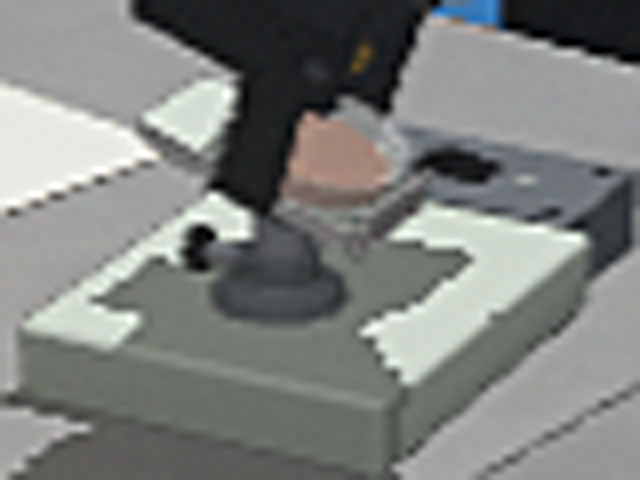

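Request:
play_rows(angular=[[0,0,0],[0,0,0]], travel=[[0,0,0.12],[0,0,0]], claw=[6,6])

```text
clock: 12.6
eef_pos: [0.5409, -0.1193, 0.0812]
tool_rot: [-162.2, -0.1, -79.8]
ft_force: [2.5, 1.1, 1.5]
gripper_width: 0.0645
```

Request:
play_rows(angular=[[0,0,0],[0,0,0]], travel=[[0,0,0.12],[0,0,0]], claw=[6,6])

```text
clock: 12.8
eef_pos: [0.5411, -0.1193, 0.0803]
tool_rot: [-162.2, -0.1, -79.8]
ft_force: [2.4, 1.0, 1.4]
gripper_width: 0.0648
```

```bash
python3 - <<'E'
from h import *
plan([.5378,-.1217,.0841])
E
```

```text
12.8 pos [ 0.5411 -0.1193  0.0803] F [2.4 1.  1.4] F_tool [-0.6 -2.8 -0.6] w 0.0648
rotvec [ 0.004 -0.001  0.003] travel cm [ 0.18  0.23 -0.47]
```

```bash
python3 - <<'E'
from h import *
wshot("w8")
s=cv2.imread("pics/w8.png");cv2.imwrite("pics/c11.png",cv2.resize(s[190:390,240:405],None,fx=4,fy=3,interpolation=cv2.INTER_CUBIC))
q,_=env.capture("scene")
cv2.imwrite("pics/scene5.png",cv2.resize(q[190:250,310:390],None,fx=8,fy=8,interpolation=cv2.INTER_CUBIC))
E
```

```text
12.8 [ 0.5411 -0.1193  0.0803] [-1.622e+02 -1.300e-01 -7.984e+01] [ 31.3   6.2 -19.9 120.2  -7.1  37.5 -62.9]
```

View pics/c11.png

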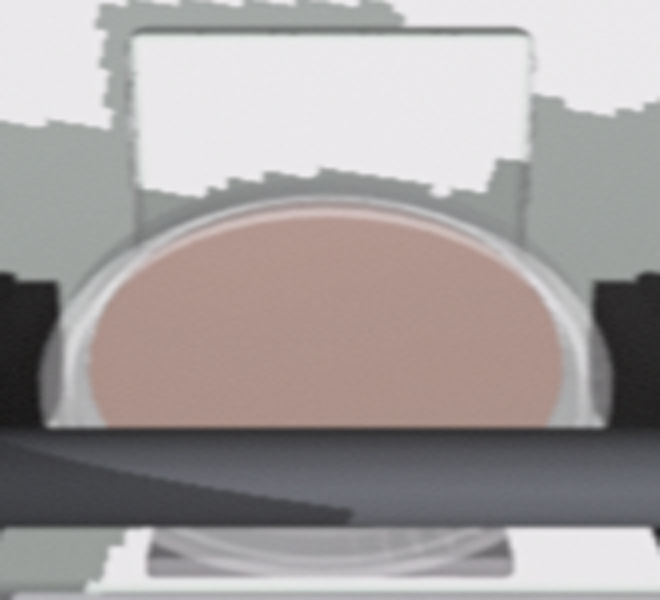

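View pics/scene5.png

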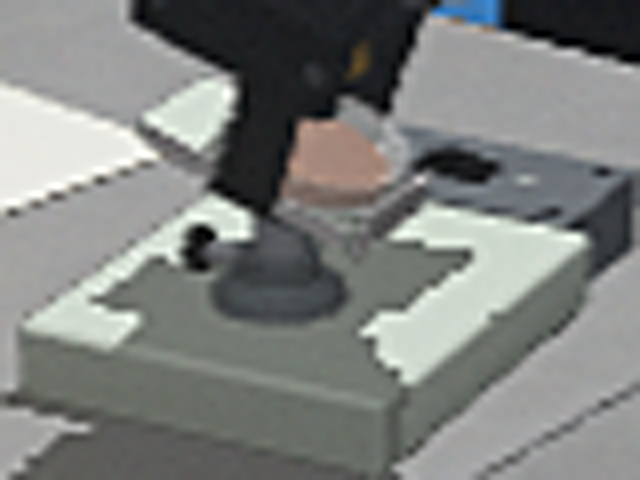

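The dish stays put in the scene view while the fingers slide down over it, so it's resting on the plate against the lip. I release it slowly.

Request:
play_rows(angular=[[0,0,0],[0,0,0],[0,0,0],[0,0,0],[0,0,0],[0,0,0]], travel=[[0,0,0],[0,0,0],[0,0,0],[0,0,0],[0,0,0],[0,0,0]], claw=[6.5,6.6,6.8,7,7.4,7.8], newtons=5)

```text
clock: 13.5
eef_pos: [0.5375, -0.1194, 0.077]
tool_rot: [-162.6, 0.0, -79.9]
ft_force: [-0.0, 0.6, -0.2]
gripper_width: 0.0752
```

```bash
python3 - <<'E'
from h import *
plan([.5378,-.1217,.0841])
wshot("w9")
s=cv2.imread("pics/w9.png");cv2.imwrite("pics/c12.png",cv2.resize(s[190:390,220:425],None,fx=3.5,fy=3,interpolation=cv2.INTER_CUBIC))
q,_=env.capture("scene")
cv2.imwrite("pics/scene6.png",cv2.resize(q[190:250,310:390],None,fx=8,fy=8,interpolation=cv2.INTER_CUBIC))
E
```

```text
13.5 pos [ 0.5375 -0.1194  0.077 ] F [-0.   0.6 -0.2] F_tool [-0.6 -0.   0.2] w 0.0752
rotvec [0.011 0.001 0.002] travel cm [ 0.23 -0.2  -0.68]
13.5 [ 0.5375 -0.1194  0.077 ] [-1.6262e+02  2.0000e-02 -7.9870e+01] [ 31.3   6.3 -19.8 120.5  -7.1  37.6 -63. ]
```

View pics/c12.png

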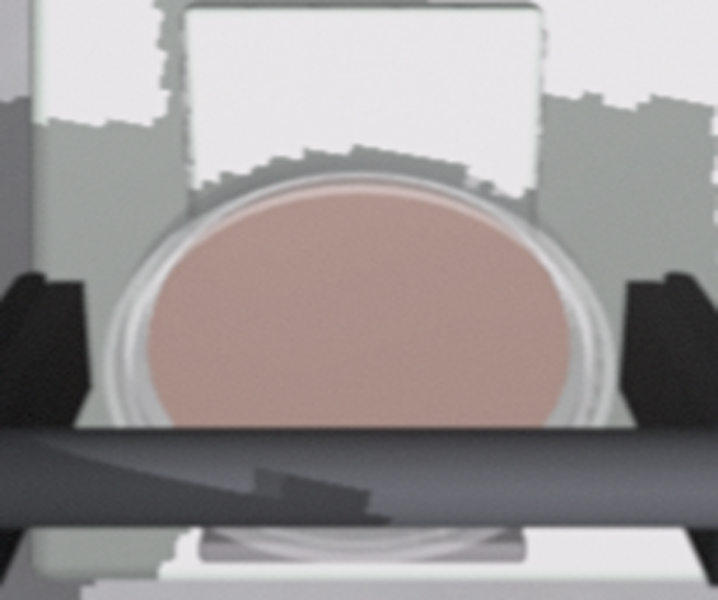

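View pics/scene6.png

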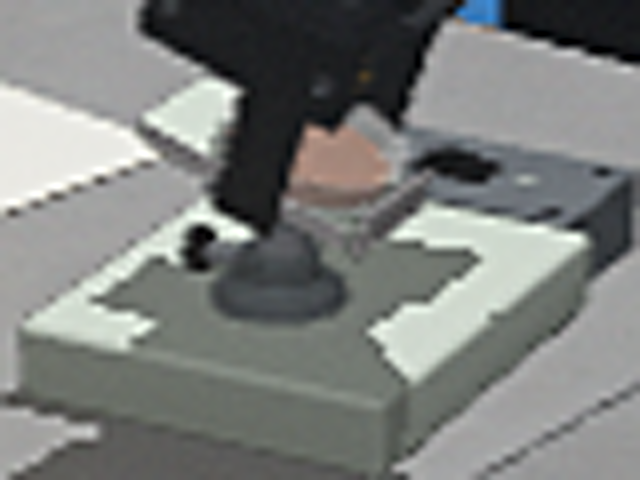

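Request:
play_rows(angular=[[0,0,0],[0,0,0],[0,0,0],[0,0,0],[0,0,0],[0,0,0],[0,0,0],[0,0,0]], travel=[[0,0,0],[0,0,0],[0,0,-1],[0,0,-2],[0,0,-3],[0,0,-3],[0,0,-3],[0,0,0]], claw=[8.6,8.6,8.6,8.6,8.6,8.6,8.6,8.6])

```text
clock: 14.4
eef_pos: [0.5, -0.1253, 0.1987]
tool_rot: [-162.6, 0.1, -79.8]
ft_force: [1.5, -0.3, 0.2]
gripper_width: 0.0862
```

```bash
python3 - <<'E'
from h import *
wshot("w10")
s=cv2.imread("pics/w10.png")
q,D=env.capture("scene");cv2.imwrite("pics/scene7.png",cv2.resize(q[190:250,310:390],None,fx=8,fy=8,interpolation=cv2.INTER_CUBIC))
E
```

```text
14.4 [ 0.5    -0.1253  0.1987] [-1.6259e+02  5.0000e-02 -7.9790e+01] [ 34.   -6.  -18.3 116.5 -11.6  54.  -58.7]
```

View pics/w10.png

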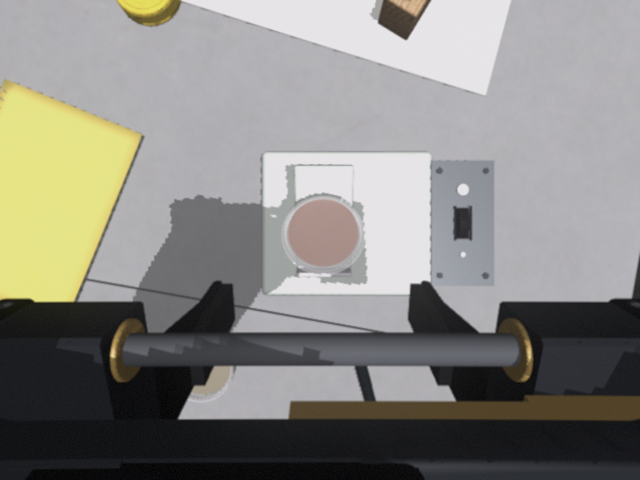

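View pics/scene7.png

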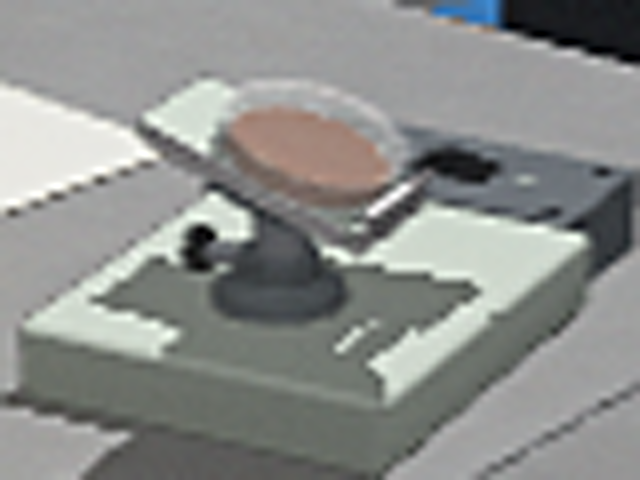

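```bash
python3 - <<'E'
from h import *
z=np.load("pics/w10.npz");W=z["W"];s=cv2.imread("pics/w10.png")
cv2.imwrite("pics/c13.png",cv2.resize(s[155:285,270:375],None,fx=6,fy=4.6,interpolation=cv2.INTER_CUBIC))
# predicted outlines for seated dish given plate high edge
th=np.radians(10);k=np.radians(18)
ex=np.array([np.cos(th),np.sin(th),0]);ey=np.array([-np.sin(th),np.cos(th),0])
u=ex*np.cos(k)+np.array([0,0,np.sin(k)]);n=-ex*np.sin(k)+np.array([0,0,np.cos(k)])
C=np.array([.5487,-.1198,.0835])
pl=lambda a,b,h:C+a*u+b*ey+h*n
f=lambda P:((wproj(W,P)-[270,155])*[6,4.6]+[2.5,1.8]).round(0)
print("plate hi corners",f([pl(.043,.023,0),pl(.043,-.023,0)]).tolist(),"lip inner top",f([pl(-.043,.023,.009),pl(-.043,-.023,.009)]).tolist())
a=np.linspace(0,2*np.pi,73)
for h in(.004,.014):
    q=f([pl(-.010+.033*np.cos(t),.033*np.sin(t),h) for t in a]);print(h,q.min(0),q.max(0))
E
```

```text
plate hi corners [[148.0, 43.0], [507.0, 44.0]] lip inner top [[156.0, 540.0], [493.0, 541.0]]
0.004 [ 79. 166.] [572. 529.]
0.014 [ 71. 177.] [580. 551.]
```

View pics/c13.png

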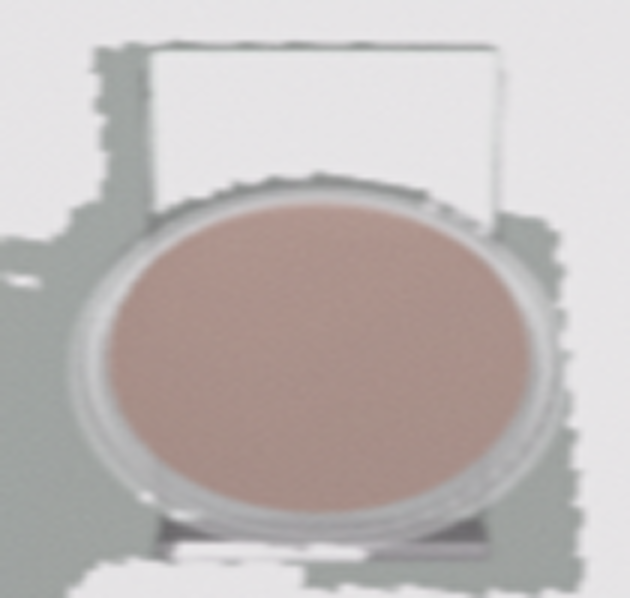

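The dish lies flat against the lip and is centred within about 1 mm. Next is the wheel. I untilt, rise, and turn the tool 90° so the hand stays clear of the dish.

Request:
play_rows(angular=[[-0.1,0,0],[-0.1,0,0],[-0.1,0,0],[0,0,-0.14],[0,0,-0.14],[0,0,-0.14],[0,0,-0.14],[0,0,-0.14],[0,0,-0.14],[0,0,-0.14],[0,0,-0.14],[0,0,-0.14]], travel=[[1,-1,-2],[1,-1,-1],[1,-1,0],[0,0,0],[0,0,0],[0,0,0],[0,0,0],[0,0,0],[0,0,0],[0,0,0],[0,0,0],[0,0,0]], claw=[6,4,2,0,0,0,0,0,0,0,0,0])

```text
clock: 15.7
eef_pos: [0.5176, -0.1468, 0.2096]
tool_rot: [-179.4, 2.6, -4.7]
ft_force: [-0.5, 0.4, 0.3]
gripper_width: 0.0027
```

```bash
python3 - <<'E'
from h import *
W10=np.load("pics/w10.npz")["W"]
p=wonz(W10,[(462.5,189.5),(463,254.5)],.03);print("dots",p,p.mean(0))
c=p.mean(0)
o=env.observe();R=Rn.from_euler("xyz",o["tool_rot"],degrees=True);print(o["eef_pos"],o["tool_rot"],o["joint_pos"].round(0),o["gripper_width"])
G=Rn.from_euler("xyz",[180,0,10],degrees=True);print((R.inv()*G).as_rotvec().round(3),(R.inv().apply(np.array([c[0],c[1],.12])-o["eef_pos"])*100).round(2))
E
```

```text
dots [[ 0.60250213 -0.24450026  0.03      ]
 [ 0.54173149 -0.25582686  0.03      ]] [ 0.57211681 -0.25016356  0.03      ]
[ 0.51758038 -0.14680586  0.20956962] [-179.43152642    2.63564697   -4.70132094] [ 36.  11. -28.  97.   5.  76.   3.] 0.0026774874381534316
[-0.016  0.044 -0.257] [6.69 9.94 8.56]
```

Request:
play_rows(angular=[[0,0,-0.13],[0,0,-0.13],[-0.01,0.04,0],[0,0,0],[0,0,0],[0,0,0]], travel=[[2.2,3.3,0.5],[2.2,3.3,0.5],[1,3,2],[0,0,3],[0,0,0],[0,0,0]], claw=[0,0,0,0,0,0])

```text
clock: 16.3
eef_pos: [0.5751, -0.2401, 0.1372]
tool_rot: [-178.9, 0.4, 11.4]
ft_force: [0.5, -0.1, -0.1]
gripper_width: 0.0004
```

```bash
cat >> h.py <<'E'
def planw(target):
    o=env.observe();R=Rn.from_euler("xyz",o["tool_rot"],degrees=True);G=Rn.from_euler("xyz",[180,0,10],degrees=True)
    print(o["clock"],o["eef_pos"].round(4),"Ft",R.inv().apply(o["ft_force"]).round(1),"w",round(o["gripper_width"],4),"rotvec",(R.inv()*G).as_rotvec().round(3),"travel",(R.inv().apply(np.array(target)-o["eef_pos"])*100).round(2))
E
python3 - <<'E'
from h import *
planw([.5721,-.2503,.05]);wshot("w11")
E
```

```text
16.3 [ 0.5751 -0.2401  0.1372] Ft [0.4 0.2 0.1] w 0.0004 rotvec [-0.019  0.007  0.025] travel [-0.44  1.11  8.71]
16.3 [ 0.5751 -0.2401  0.1372] [-178.93    0.37   11.42] [ 39.5  22.1 -26.   91.9   9.3  69.1  23.1]
```

View pics/w11.png

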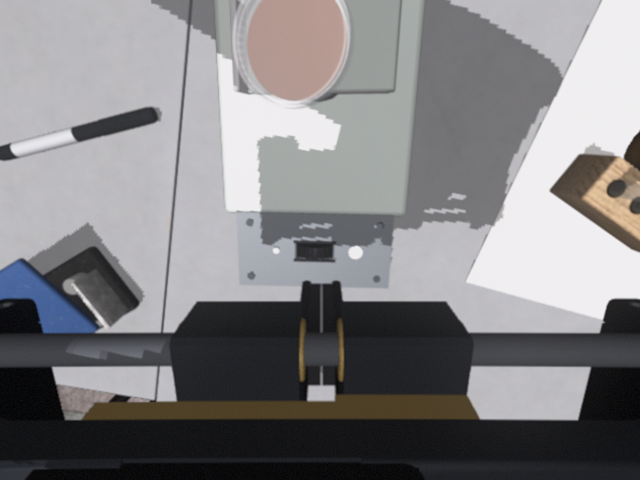

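Request:
play_rows(angular=[[-0.018,0.007,0.02],[0,0,0],[0,0,0],[0,0,0],[0,0,0]], travel=[[-0.6,0.6,2.5],[-0.6,0.6,2.5],[0,0,2.5],[0,0,0.8],[0,0,0]], claw=[0,0,0,0,0])

```text
clock: 16.85
eef_pos: [0.5695, -0.251, 0.0599]
tool_rot: [179.7, -0.5, 10.5]
ft_force: [0.7, 0.5, 0.3]
gripper_width: 0.0001
```

```bash
python3 - <<'E'
from h import *
planw([.5721,-.2503,.036])
E
```

```text
16.85 [ 0.5695 -0.251   0.0599] Ft [ 0.8 -0.4 -0.3] w 0.0001 rotvec [ 0.005 -0.008  0.009] travel [ 0.24 -0.03  2.39]
```

Request:
play_rows(angular=[[0.005,-0.008,0.009],[0,0,0],[0,0,0]], travel=[[-0.5,0,0.9],[0,0,0.7],[0,0,0]], claw=[0,0,0])

```text
clock: 17.15
eef_pos: [0.5667, -0.2518, 0.0467]
tool_rot: [179.9, -0.2, 10.0]
ft_force: [0.6, -0.3, -1.0]
gripper_width: 0.0004
```

Request:
play_rows(angular=[[0,0,0],[0,0,0]], travel=[[0,0,0.3],[0,0,0]], claw=[0,0])

```text
clock: 17.35
eef_pos: [0.5672, -0.2519, 0.0442]
tool_rot: [179.9, -0.3, 10.0]
ft_force: [-0.2, 0.2, -0.4]
gripper_width: -0.0
```

Request:
play_rows(angular=[[0,0,0],[0,0,0]], travel=[[0,0,0.2],[0,0,0]], claw=[0,0])

```text
clock: 17.55
eef_pos: [0.5676, -0.252, 0.0425]
tool_rot: [179.8, -0.3, 10.0]
ft_force: [-0.1, 0.1, -0.8]
gripper_width: 0.0005
```

```bash
python3 - <<'E'
from h import *
planw([.5721,-.2503,.036])
E
```

```text
17.55 [ 0.5676 -0.252   0.0425] Ft [-0.1 -0.1  0.8] w 0.0005 rotvec [ 0.003 -0.005  0.   ] travel [ 0.47 -0.09  0.65]
```

Request:
play_rows(angular=[[0,-0.005,0],[0,0,0]], travel=[[-0.4,-0.1,0.4],[0,0,0]], claw=[0,0])

```text
clock: 17.75
eef_pos: [0.5632, -0.2517, 0.0383]
tool_rot: [179.8, 0.0, 10.0]
ft_force: [0.7, -0.0, 0.1]
gripper_width: 0.0002
```

Request:
play_rows(angular=[[0,0,0],[0,0,0]], travel=[[0,0,0.15],[0,0,0]], claw=[0,0])

```text
clock: 17.95
eef_pos: [0.563, -0.2517, 0.0365]
tool_rot: [179.8, 0.0, 10.0]
ft_force: [-0.6, -0.6, 0.2]
gripper_width: 0.0005
```

Request:
play_rows(angular=[[0,0,0],[0,0,0]], travel=[[0,0,0.15],[0,0,0]], claw=[0,0])

```text
clock: 18.15
eef_pos: [0.5635, -0.2518, 0.0359]
tool_rot: [179.8, -0.0, 10.0]
ft_force: [-2.4, 1.1, 3.8]
gripper_width: 0.0005
```

Request:
play_rows(angular=[[0,0,0],[0,0,0],[0,0,0]], travel=[[0,0,0.1],[0.3,0,0.05],[0.3,0,0.05]], claw=[0,0,0])

```text
clock: 18.45
eef_pos: [0.5699, -0.2507, 0.0364]
tool_rot: [179.8, -0.1, 10.0]
ft_force: [-1.8, 0.7, 4.9]
gripper_width: 0.0003
```

Request:
play_rows(angular=[[0,0,0],[0,0,0]], travel=[[0.3,0,0.05],[0.3,0,0.05]], claw=[0,0])

```text
clock: 18.65
eef_pos: [0.5764, -0.2496, 0.0363]
tool_rot: [179.7, -0.1, 10.0]
ft_force: [-2.0, 1.1, 5.1]
gripper_width: 0.0006
```

```bash
python3 - <<'E'
from h import *
planw([.5721,-.2503,.036])
E
```

```text
18.65 [ 0.5764 -0.2496  0.0363] Ft [-1.8 -1.4 -5.1] w 0.0006 rotvec [ 0.005 -0.002  0.   ] travel [-0.44 -0.    0.03]
```

Request:
play_rows(angular=[[0,0,0],[0,0,0],[0,0,0],[0,0,0],[0,0,0],[0,0,0]], travel=[[0.3,0,0.05],[0,0,-0.8],[0,0,-0.4],[-0.9,0,0],[-0.9,0,0],[0,0,0]], claw=[0,0,0,0,0,0])

```text
clock: 19.25
eef_pos: [0.5601, -0.2524, 0.0479]
tool_rot: [179.8, -0.1, 10.0]
ft_force: [-0.4, -0.4, 0.9]
gripper_width: 0.0006
```

```bash
python3 - <<'E'
from h import *
planw([.5721,-.2503,.036])
wshot("w12");s=cv2.imread("pics/w12.png");cv2.imwrite("pics/c14.png",cv2.resize(s[200:330,230:420],None,fx=4,fy=4,interpolation=cv2.INTER_CUBIC))
q,_=env.capture("scene");cv2.imwrite("pics/scene8.png",cv2.resize(q[180:250,310:400],None,fx=8,fy=8,interpolation=cv2.INTER_CUBIC))
E
```

```text
19.25 [ 0.5601 -0.2524  0.0479] Ft [-0.4  0.3 -0.9] w 0.0006 rotvec [ 0.004 -0.001  0.   ] travel [ 1.22 -0.01  1.19]
19.25 [ 0.5601 -0.2524  0.0479] [ 1.7975e+02 -5.0000e-02  1.0020e+01] [ 39.6  25.4 -24.5  98.9  12.3  58.2  20.8]
```

View pics/c14.png

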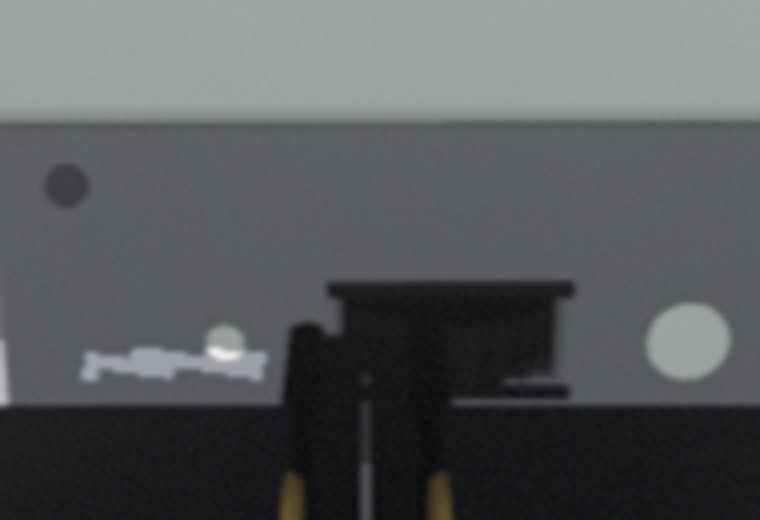

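View pics/scene8.png

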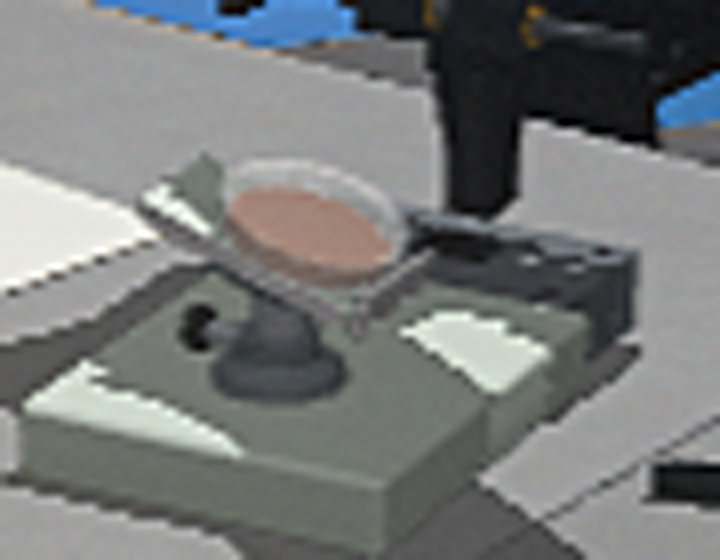

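Request:
play_rows(angular=[[0,0,0],[0,0,0],[0,0,0]], travel=[[0.4,0,0.6],[0,0,0.5],[0,0,0.1]], claw=[0,0,0])

```text
clock: 19.65
eef_pos: [0.5665, -0.2515, 0.036]
tool_rot: [179.7, -0.2, 10.0]
ft_force: [-3.6, 1.5, 13.5]
gripper_width: 0.0004
```

Request:
play_rows(angular=[[0,0,0],[0,0,0],[0,0,0]], travel=[[0,0,0.15],[0.3,0,0.05],[0.3,0,0.05]], claw=[0,0,0])

```text
clock: 19.95
eef_pos: [0.5752, -0.25, 0.0364]
tool_rot: [179.6, -0.4, 10.1]
ft_force: [-1.4, 0.1, 4.1]
gripper_width: 0.0005
```

Request:
play_rows(angular=[[0,0,0],[0,0,0],[0,0,0]], travel=[[0.3,0,0.05],[0.3,0,0.05],[0.3,0,0.05]], claw=[0,0,0])

```text
clock: 20.25
eef_pos: [0.5852, -0.2481, 0.035]
tool_rot: [179.6, -0.4, 10.1]
ft_force: [-0.6, -0.2, 1.2]
gripper_width: 0.0007
```

```bash
python3 - <<'E'
from h import *
planw([.5721,-.2503,.036])
E
```

```text
20.25 [ 0.5852 -0.2481  0.035 ] Ft [-0.7  0.1 -1.2] w 0.0007 rotvec [ 0.007 -0.007  0.002] travel [-1.33 -0.02 -0.11]
```

Request:
play_rows(angular=[[0,0,0],[0.005,-0.006,0],[0,0,0],[0,0,0],[0,0,0],[0,0,0]], travel=[[0,0,-0.6],[-1,0,-0.4],[-0.9,0,0],[-0.2,0,0],[0,0,0.5],[0,0,0]], claw=[0,0,0,0,0,0])

```text
clock: 20.85
eef_pos: [0.5612, -0.2521, 0.0388]
tool_rot: [180.0, 0.1, 10.1]
ft_force: [-0.2, 0.3, 0.1]
gripper_width: 0.0007
```

```bash
python3 - <<'E'
from h import *
planw([.5721,-.2503,.036])
E
```

```text
20.85 [ 0.5612 -0.2521  0.0388] Ft [-0.1 -0.3 -0.1] w 0.0007 rotvec [0.    0.001 0.002] travel [1.1  0.02 0.28]
```

Request:
play_rows(angular=[[0,0,0],[0,0,0],[0,0,0]], travel=[[0.3,0,0.15],[0,0,0.15],[0,0,0.1]], claw=[0,0,0])

```text
clock: 21.15
eef_pos: [0.5654, -0.2515, 0.0358]
tool_rot: [179.9, 0.0, 10.1]
ft_force: [-4.3, 2.0, 16.5]
gripper_width: 0.0003
```

Request:
play_rows(angular=[[0,0,0],[0,0,0],[0,0,0]], travel=[[0.3,0,0.06],[0.3,0,0.06],[0.3,0,0.06]], claw=[0,0,0])

```text
clock: 21.45
eef_pos: [0.5755, -0.2498, 0.0362]
tool_rot: [179.9, -0.0, 10.1]
ft_force: [-5.7, -0.9, 8.5]
gripper_width: 0.0005
```

Request:
play_rows(angular=[[0,0,0],[0,0,0]], travel=[[0.25,0,0.06],[0.25,0,0.06]], claw=[0,0])

```text
clock: 21.65
eef_pos: [0.58, -0.2495, 0.0357]
tool_rot: [179.8, 0.1, 10.1]
ft_force: [-3.3, 0.1, 4.3]
gripper_width: 0.0004
```

```bash
python3 - <<'E'
from h import *
planw([.5721,-.2503,.036])
E
```

```text
21.65 [ 0.58   -0.2495  0.0357] Ft [-3.2 -0.7 -4.3] w 0.0004 rotvec [0.003 0.002 0.002] travel [-0.79 -0.06 -0.03]
```

The drag force rose to 3–6 N, against about 1.8 N before, so the stop may have been reached. I lift and look for the white rib.

Request:
play_rows(angular=[[0,0,0],[0,0,0],[0,0,0],[0,0,0],[0,0,0],[0,0,0]], travel=[[0,0,-1],[0,-1,-3],[0,-1,-4],[-0.5,-1,-3],[0,0,0],[0,0,0]], claw=[0,0,0,0,0,0])

```text
clock: 22.25
eef_pos: [0.5704, -0.2182, 0.1504]
tool_rot: [179.9, 0.1, 10.2]
ft_force: [-0.0, 0.4, -0.4]
gripper_width: 0.0005
```

```bash
python3 - <<'E'
from h import *
planw([.5721,-.2503,.036])
wshot("w13")
W=np.load("pics/w13.npz")["W"];u,v=wproj(W,[[.5721,-.2503,.036]])[0].astype(int);print(u,v)
s=cv2.imread("pics/w13.png");cv2.imwrite("pics/c15.png",cv2.resize(s[max(v-45,0):v+45,u-60:u+60],None,fx=6,fy=6,interpolation=cv2.INTER_CUBIC))
E
```

```text
22.25 [ 0.5704 -0.2182  0.1504] Ft [ 0.1 -0.4  0.4] w 0.0005 rotvec [0.001 0.002 0.004] travel [-0.38  3.17 11.45]
22.25 [ 0.5704 -0.2182  0.1504] [1.7993e+02 1.0000e-01 1.0210e+01] [ 38.1  19.5 -26.4  93.7   9.3  69.   19.9]
315 272
```

View pics/c15.png

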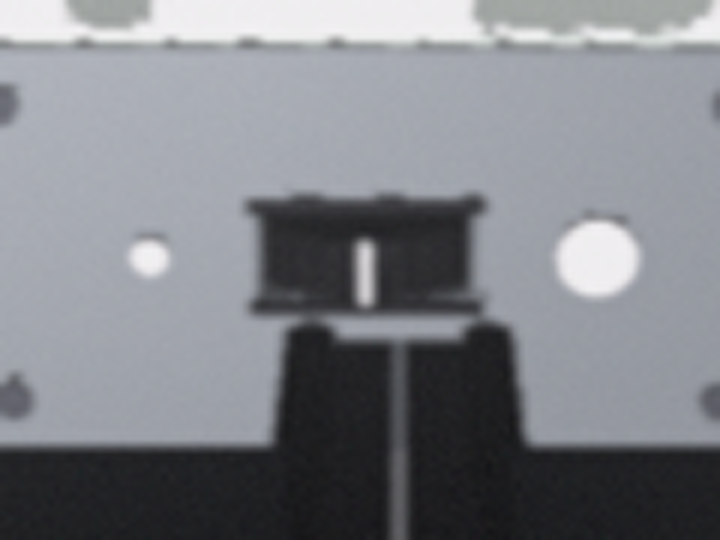

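The white rib sits at the top, in the centre of the slot (col 366 of 250–482), so the wheel is at the bright stop. I retreat and do a final check of the dish.

Request:
play_rows(angular=[[0,0,0],[0,0,0],[0,0,0],[0,0,0],[0,0,0],[0,0,0]], travel=[[0,0,-3],[0,2,-4],[0,4,-2],[0,4,0],[0,0,0],[0,0,0]], claw=[0,0,0,0,0,0])

```text
clock: 22.9
eef_pos: [0.5874, -0.3195, 0.2363]
tool_rot: [-179.7, 0.5, 10.3]
ft_force: [1.7, 1.0, -0.6]
gripper_width: 0.0003
```

```bash
python3 - <<'E'
from h import *
wshot("w14")
q,_=env.capture("scene");cv2.imwrite("pics/scene9.png",q)
q=cv2.resize(q[180:300,250:450],None,fx=4,fy=4,interpolation=cv2.INTER_CUBIC);cv2.imwrite("pics/c16.png",q)
E
```

```text
22.9 [ 0.5874 -0.3195  0.2363] [-179.73    0.54   10.33] [ 41.9  23.3 -23.8  78.1   9.4  81.1  28.6]
```

View pics/w14.png

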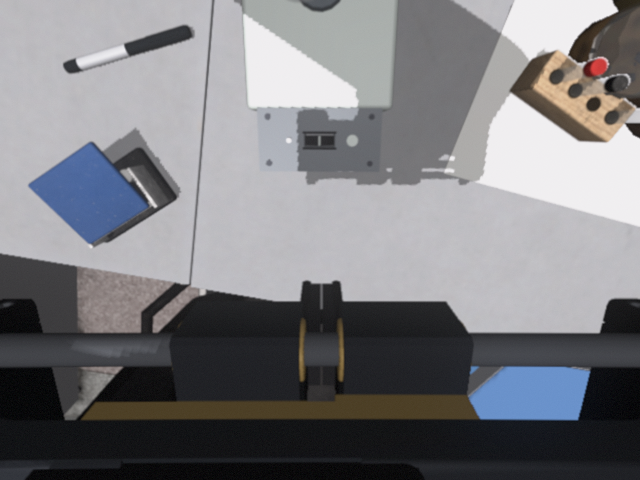

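View pics/c16.png

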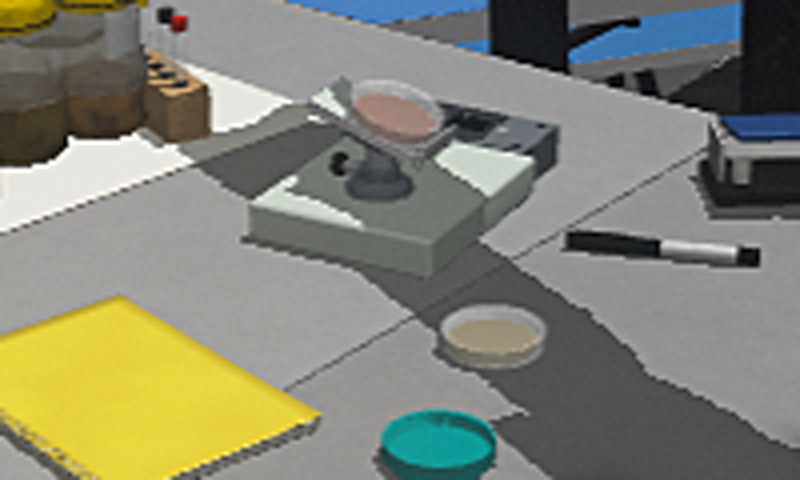

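The dish is seated on the plate, and the bystanders in view haven't moved. The arm is clear, so I hand in.

```bash
python3 - <<'E'
from cell import env
print(env.hand_in())
E
```

```text
the job is handed in; nothing more can be done
None
```

I took the pinkish dish from the log pad and laid it on the sloped plate by hand. I felt for contact, slid it down against the lip and pressed it flat before letting go. Then I rolled the thumbwheel towards +x in three strokes and backed the arm off. I handed the job in at about 23 s.

**Last checks:**
- **Dish:** it lies flat against the lip and is centred across the plate to within about 1 mm.
- **Wheel:** the white rib is at the top, in the middle of the slot. The drag force also rose to 3–6 N at the end, against about 2 N earlier, so I take it to be at the bright stop.
- **Bystanders:** those in the last views hadn't moved. I didn't check every one individually.

**What disagreed:**
- **Dish position:** the scene camera's first fix was about 9 mm off the other views, so I used the wrist camera instead.
- **Grip:** the fingers slid a few millimetres down over the dish while I pressed it. The views showed the dish itself staying in place.
- **Wheel force:** pressing down briefly reached 13–16 N at the start of two strokes, above the 3–8 N advised but well under the 40 N limit.

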